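# Hang a coated cover in the low drying cabinet

### The arm

A 6-joint arm with a two-finger parallel gripper is mounted at the origin on a cart in front of the work surface, level with it; the furniture and walls round the work are solid. World frame = base frame: x ahead of the robot, y to its left, z up, the work surface at z = 0. Lengths are in m, angles in rad, forces in N, time in s.
With the tool pointing down it reaches from about 0.425 to 0.95 m from the base axis. Payload 3.5 kg.
Tool frame: the origin (TCP) lies midway between the tips of the shut fingers; the grasp point (between the pads) lies 19 mm behind it; z points along the fingers, y is the direction in which the jaws open and shut (so a half turn about z gives the same grasp; the last joint's range is limited). The gripper opens to 85 mm and grips with 20 to 120 N. Pads are 22 mm wide; open, the fingers measure 114 mm over their backs; the gripper's body (76 mm by 85 mm) begins 54 mm behind the grasp point. The pads swing forward as they close: fully open they stand 13 mm farther back than shut.
Start: joints at [-1.458, 0.286, 1.577, -0, 1.279, -0.15], TCP at [0.175, -0.652, 0.231] pointing down, gripper open.
Joint ranges: [-2.77, 2.77], [-0.9, 2.22], [0.21, 2.48], [-1.53, 4.67], [0.24, 2.81], [-2.84, 2.84]. Speed limits (rad/s): [2.79, 2.79, 3.14, 3.14, 3.14, 3.14].

### API

Orientations are given as a unit quaternion [x, y, z, w].
In Python, from plant import ctrl gives the robot as it stands.
- The arm moves only by the tool apply_moves, never from a script. Its argument "moves" is a list that holds one entry, the list of rows, each a list of 7 numbers: the shift along the tool's x, y, z in m, then the turn, a rotation vector about the tool's x, y, z in degrees, then the gripper's target within -1 to 1 (shut at 1, half-way at 0, fully open at -1). In form: [[[tx, ty, tz, ax, ay, az, hand], ...]]. A call has 1 to 12 rows; each row shifts and turns the pose as measured when the row begins, along the tool's axes as they then stand; what a row does not reach is not made up. A row lasts 1/10 s, in which the tool goes at most 50 mm and 8.59 degrees, less where a joint would pass 70% of its speed; a pose out of reach is approached as far as the arm can. A call with a gripper value outside its range is refused whole. The fingers move at their own pace and stop on an object; "force" is the grip in N (left out, the last holds). Time passes only in rows, so rows that do not move let the fingers close. It gives the time, the measured TCP pose, the force and the opening at its end, in the units of the state.
- ctrl.get_state(): the state, without advancing time (a new reading comes with each control period).
- ctrl.read_camera(name): name is "scene" or "top"; returns the picture (420x560x3 uint8, red, green, blue); there is no depth.
- ctrl.get_calibration(name): a dict with "camera_matrix" (3x3 intrinsics, pixels), "cam_to_world" (4x4, takes a point from camera to world coordinates). Camera axes: x right, y up, looking along -z (the intrinsics and any distortion apply to the point x, -y, -z); pixel columns grow to the right and rows downward; lengths in m; the calibration is good to about 2 mm. A picture is of the moment at which its call begins. get_calibration takes no time and is no camera call.
- ctrl.sign_off(): hands the job in, once; it reports no verdict.
The state is a dict: "time": time; "qpos": joint angles; "dq": joint speeds; "joint_efforts": joint torques, N m; "eef_pos": TCP position; "tcp_rot": TCP orientation; "contact_force": force on the tool from outside, world axes, zero at the start; "wrist_torque": the same for the moment, N m; "opening": opening from 0.0 (shut) to 1.0 (fully open).
Only numpy, scipy, OpenCV 4.12 (cv2) and the standard library are available. Lean on these libraries where they do the work, as an engineer would, in place of code of your own. Each camera call takes 0.05 s, during which the arm holds its last target. There are 200 camera calls.

### The job

Hang the red coated cover up to dry in the drying cabinet: take it off the spray stand, bring its tongue nose-up under the cabinet's front valance, and hang it by the hole in the tongue on the free middle hook at the back. That hook is screwed in more or less far and bent a little to one side, so feel for it lightly; let the cover down until it hangs by itself and let go. The coat is fresh: never press or bang the cover hard against the cabinet (stay under about 15 N), and do not knock or shift the paints standing about.

Things in the scene. Friction and masses are not known exactly. Their poses are not given: they have to be found in the camera images.
- cover_grip (a point): Red coated sheet-metal cover, loose, 0.1 to 0.2 kg: tray 100 mm long (x), 54 mm wide (y), floor 3 mm, side flanges 16 mm high. This is the point to hold it: the middle of the tray, midway between the flanges (outer faces 27 mm either side), 8 mm above its underside. +x runs towards the hanging tongue, +z out of the tray's open side (up at the start). The tray ends 50 mm before and behind this point.
- cover_hole (a point): Centre of the round 14 mm hole in the cover's tongue: flat, 30 mm wide, 3 mm thick, running forward from the tray's front end, level with the tray's floor. 105 mm ahead (+x) of cover_grip and 6.5 mm below it (-z), at half thickness; the tongue ends 14 mm beyond it. Axes as cover_grip.
- cover: The red cover itself; origin in the middle of the tray's underside, 8 mm below cover_grip. Axes as cover_grip. Its tray has a rear wall like the flanges, none at the tongue's end; the hung cover has its tongue up and its open side towards the cabinet's opening.
- stand: Fixed plywood spray stand, board 150 x 85 x 8 mm, with two wooden cross strips 34 mm wide (y) whose tops, 28 mm over the table, carry the cover; the flanges overhang the strips on both sides. Origin in the middle of the underside, x along the board.
- cabinet: Fixed low grey drying cabinet, 360 mm wide (y), 123 mm deep (x), 245 mm high, open at the front (-x). Origin under its middle on the table; +x points inward, z up. Inner faces: plywood back x = +55 mm, sides y = +-172 mm, floor z = 12 mm (front sill to z = 24 mm), roof z = 237 mm. The tongue can feel the hook's upright between z = 200 and 211 mm.
- valance (a point): Middle of the lower edge of the cabinet's front valance, a strip 8 mm thick (cabinet x = -60 to -52 mm) that hangs across the whole width from the roof down to z = 207 mm, lower than the hook's tip: the tongue has to come in tilted nose-up, about 25 to 40 degrees. Axes as the cabinet.
- hook_line (a point): Where the free middle hook leaves the back wall (cabinet x = 55, y = 0, z = 196 mm, its axis). Rigid square-bend screw hook, 5.5 mm round wire: level towards the opening, then straight up to a round tip at z = 213 mm, 24 mm under the roof. Not measured, to be found by feel: the upright is 36 to 66 mm from this point and off to either side by up to 0.18 rad (12 mm). Axes as the cabinet.
- side_hook (a point): Tip of another hook, at the left (cabinet y = +128 mm), that carries a blue cover of the same kind, fixed: it takes up y = +101 to +155 mm from the wall out to cabinet x = 0. At the right, y = -128 mm, is an empty hook, and a jar 64 mm high stands on the floor there (y = -125 to -158 mm). Leave these alone.
- amber_jar: Bystander: small amber jar with a white cap, 37 x 37 x 73 mm, origin under its middle.
- black_bottle: Bystander: small black paint bottle, 25 x 25 x 75 mm, origin under its middle.
- red_bottle: Bystander: small red paint bottle with a black cap, 25 x 25 x 75 mm, origin under its middle.
- brown_tin: Bystander: small paint tin with a brown-orange band, 34 x 34 x 36 mm, origin under its middle.
Things that resemble listed ones, but are neither listed nor needed, are in the scene too. Of the things shaped like the cover, the red one is meant.

How it is judged:
On the way, in this order (a step that is already met when the one before it is completed fails the run):
1. the cover has been lifted clear of the spray stand (height (world z) of cover_grip above 0.08 m), for 0.1 s.
2. the tongue's hole is inside the cabinet, behind the valance and above the height of the hook's shank, with the tongue tilted nose-up (x of cover_hole in the frame of cabinet above -0.03 m and z of cover_hole in the frame of cabinet above 0.195 m and angle between cover_grip's own x axis and vertical below 1.4 rad), for 0.1 s.
At the end, for the whole second after the job is handed in: the red cover hangs by its hole on the middle hook, carried by the cabinet alone: hole within 20 mm of the cabinet's middle, 184 to 212 mm over the table, between the back wall and the hook's upright; tongue up, within 0.25 rad of plumb, at most swaying a little (under 0.15 m/s) (z of cover_hole in the frame of cabinet between 0.184 and 0.212 m and x of cover_hole in the frame of cabinet between -0.02 and 0.056 m and y of cover_hole in the frame of cabinet between -0.02 and 0.02 m and angle between cover_grip's own x axis and vertical below 0.25 rad and contact force between cover and cabinet above 0.3 N and linear speed of cover below 0.15 m/s); the robot touches nothing.
It fails at once if the cover is pressed or banged against the cabinet or its hooks with more than 15 N (contact force between cover and cabinet above 15 N).
It fails at once if a bystander is knocked or pushed more than 20 mm from its place (distance of any of brown_tin, amber_jar, red_bottle, black_bottle from where it was at the start of the episode above 0.02 m).
It also fails if it takes over 72 s, if anything falls off the work surface, if the arm or the gripper's body presses on something with over 40 N, if the wrist force passes 120 N, or if a joint passes its speed limit or range.

## Working session

There is one attempt and no reset: what is moved stays moved. The work goes in short steps, Python scripts to look and compute and a tool call to move; the robot and the scene stay as the last step left them, time stands still between calls to the robot, and variables do not carry over. Pictures are saved under pics/ and viewed, about 8 in all and at most 12, crops included, and the job is handed in when it is done.

Besides the shell and the picture viewer there is one more tool, called after "Request:" as name(argument=value, ...), one argument or row to a line, values as JSON. apply_moves: Moves the arm, as the interface text tells. Its arguments: {"type":"object","properties":{"moves":{"type":"array","items":{"type":"array","items":{"type":"array","items":{"type":"number"}}}},"force":{"type":"number"}},"required":["moves"]}

```bash
mkdir -p pics; ls
python3 - <<'E'
from plant import ctrl
import cv2,numpy as np
np.set_printoptions(precision=4,suppress=True)
for n in("scene","top"):
    im=ctrl.read_camera(n); cv2.imwrite(f"pics/{n}0.png",im[:,:,::-1])
    c=ctrl.get_calibration(n); print(n,{k:np.array(v) for k,v in c.items()})
print(ctrl.get_state())
E
```

```text
pics
scene {'camera_matrix': array([[523.1525,   0.    , 280.3589],
       [  0.    , 523.1525, 200.2186],
       [  0.    ,   0.    ,   1.    ]]), 'cam_to_world': array([[-0.5619,  0.2988, -0.7713, -0.2464],
       [-0.8271, -0.2198,  0.5173,  0.7503],
       [-0.015 ,  0.9286,  0.3707,  0.5824],
       [ 0.    ,  0.    ,  0.    ,  1.    ]])}
top {'camera_matrix': array([[431.6847,   0.    , 274.2733],
       [  0.    , 431.6847, 213.4282],
       [  0.    ,   0.    ,   1.    ]]), 'cam_to_world': array([[-0.0135,  0.9921, -0.1247,  0.4759],
       [-0.9998, -0.0116,  0.0154,  0.176 ],
       [ 0.0139,  0.1249,  0.9921,  1.2649],
       [ 0.    ,  0.    ,  0.    ,  1.    ]])}
{'time': 0.1, 'qpos': array([-1.458 ,  0.2871,  1.578 , -0.    ,  1.2786, -0.15  ]), 'dq': array([ 0.0014, -0.0036, -0.0042, -0.0014,  0.0011, -0.0006]), 'joint_efforts': array([  0.0016, -40.7294, -29.3698,  -0.0001,   0.0034,   0.    ]), 'eef_pos': array([ 0.1753, -0.6512,  0.2301]), 'tcp_rot': array([ 0.9914,  0.131 ,  0.    , -0.0011]), 'contact_force': array([-0.0678,  0.0929,  0.7166]), 'wrist_torque': array([-0.0843, -0.0648,  0.0054]), 'opening': 0.9984988272174854}
```

View pics/scene0.png

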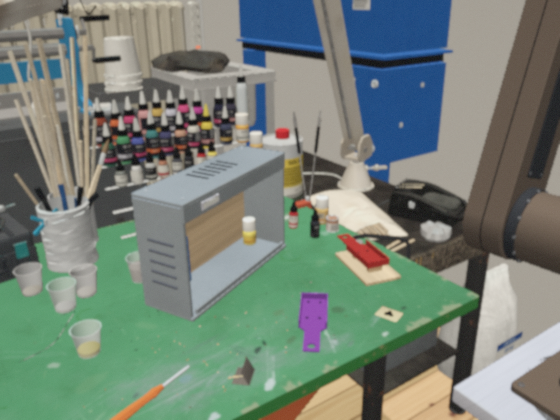

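View pics/top0.png

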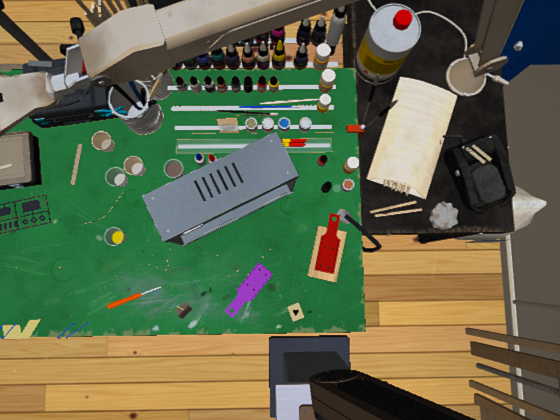

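Scene: cabinet at (215,220), red cover on the plywood stand at (365,252), purple cover lying at (313,320). Top: red cover at (327,245), tongue pointing up to about (334,217); purple at (249,290); cabinet roof (222,185). 
Look-alikes are the purple cover, top (249,290), and the blue cover inside the cabinet, so I choose the red one on the stand at top (327,245). I'll check it in one close crop.

Run:
```python
import cv2,numpy as np
t=cv2.imread("pics/top0.png");s=cv2.imread("pics/scene0.png")
a=cv2.resize(t[195:295,290:390],None,fx=6,fy=6,interpolation=cv2.INTER_CUBIC)
cv2.imwrite("pics/ct.png",a)
a=cv2.resize(t[125:250,135:305],None,fx=4.6,fy=4.6,interpolation=cv2.INTER_CUBIC)
cv2.imwrite("pics/cc.png",a)
a=cv2.resize(s[140:310,130:410],None,fx=2.8,fy=2.8,interpolation=cv2.INTER_CUBIC)
cv2.imwrite("pics/cs.png",a)
```

```text
(no output)
```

View pics/ct.png

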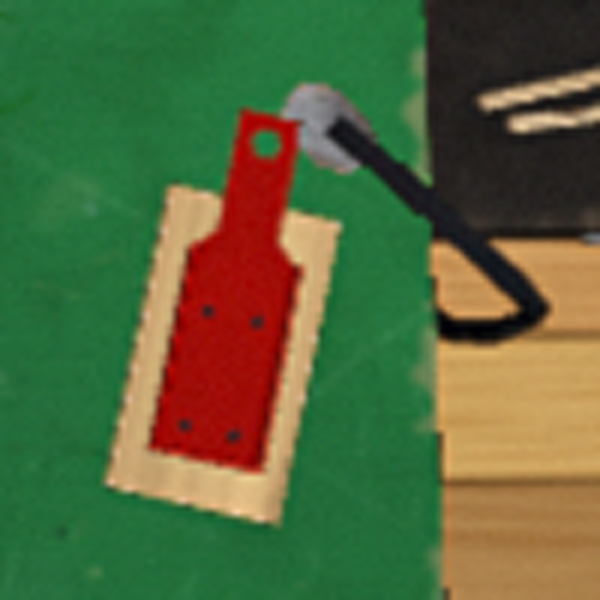

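View pics/cc.png

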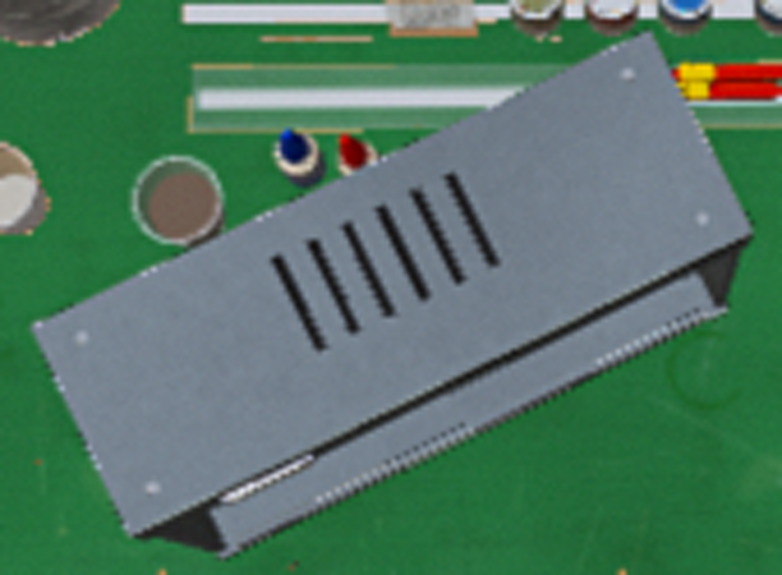

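View pics/cs.png

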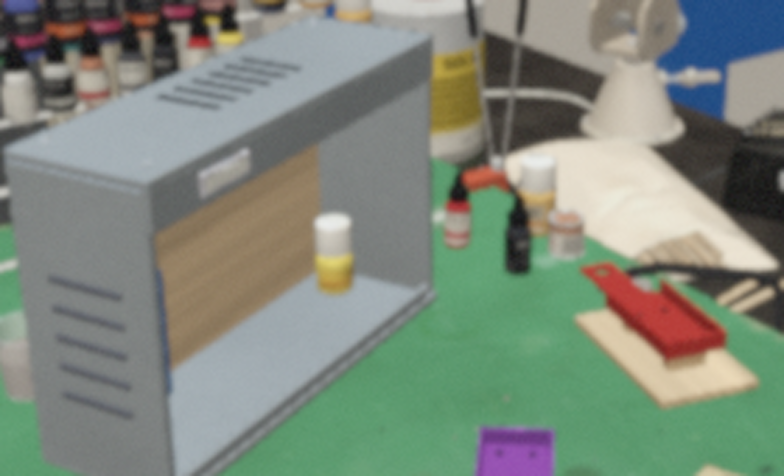

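```bash
cat > h.py <<'E'
import numpy as np
from plant import ctrl
from scipy.spatial.transform import Rotation as R
from scipy.optimize import least_squares
np.set_printoptions(precision=4,suppress=True)
CAL={n:{k:np.array(v) for k,v in ctrl.get_calibration(n).items()} for n in("scene","top")}
def proj(n,P):
    c=CAL[n];T=np.linalg.inv(c["cam_to_world"]);p=T[:3,:3]@np.asarray(P,float)+T[:3,3]
    q=c["camera_matrix"]@np.array([p[0],-p[1],-p[2]]);return q[:2]/q[2]
def crop(uv,s,off): return (np.array(uv)+.5)/s-.5+off
def back(n,uv,z):
    c=CAL[n];K=c["camera_matrix"];d=np.array([(uv[0]-K[0,2])/K[0,0],-(uv[1]-K[1,2])/K[1,1],-1]);M=c["cam_to_world"]
    d=M[:3,:3]@d;o=M[:3,3];return o+d*(z-o[2])/d[2]
def fit(obs,x0):  # obs: (cam, uv, local xyz); x0=(x,y,yaw)
    def f(x):
        r=[]
        for n,uv,l in obs: r+=list(proj(n,R.from_euler('z',x[2]).apply(l)+[x[0],x[1],0])-uv)
        return np.array(r)
    s=least_squares(f,x0,loss='soft_l1');return s.x,f(s.x).reshape(-1,2)
E
python3 - <<'E'
from h import *
ct=lambda u,v:crop((u,v),6,(290,195)); cc=lambda u,v:crop((u,v),4.6,(135,125)); cs=lambda u,v:crop((u,v),2.8,(130,140))
a,b,h=.0615,.18,.245
topobs=[("top",cc(35,325),(a,b,h)),("top",cc(653,32),(a,-b,h)),("top",cc(750,237),(-a,-b,h)),("top",cc(130,535),(-a,b,h))]
sc=[("scene",cs(150,185),(-a,b,h)),("scene",cs(434,36),(-a,-b,h)),("scene",cs(435,292),(-a,-b,0)),("scene",cs(8,150),(a,b,h))]
for o in(topobs,sc,topobs+sc): print("cab",*fit(o,(.6,.28,.4)))
z=.028
co=[("top",ct(267,143),(.105,0,z+.0015)),("top",ct(150,450),(-.05,.027,z+.016)),("top",ct(263,470),(-.05,-.027,z+.016)),
("top",ct(187,250),(.05,.027,z+.016)),("top",ct(300,267),(.05,-.027,z+.016))]
so=[("scene",cs(666,356),(-.05,.027,z)),("scene",cs(724,328),(-.05,-.027,z+.016)),("scene",cs(602,270),(.105,0,z+.0015))]
for o in(co,co+so):print("cover",*fit(o,(.45,.07,0)))
for n,ps in dict(top=[(323,160),(326,186),(351,163),(348,185)]).items():
    for p in ps: print(p,back(n,p,.075)[:2],back(n,p,.036)[:2])
for p in [(457,185),(517,195),(538,165),(566,218)]: print("s",p,back("scene",cs(*p),.07)[:2],back("scene",cs(*p),.036)[:2])
E
```

```text
cab [0.6732 0.2876 0.4418] [[-0.9833 -0.1489]
 [ 0.2245 -0.1776]
 [ 1.6136 -0.2505]
 [-0.3653  0.5707]]
cab [0.6722 0.2916 0.4688] [[ 0.8818 -0.9135]
 [-0.2711 -1.2915]
 [ 0.5844  3.7764]
 [-1.8381  0.0233]]
cab [0.6736 0.2887 0.4503] [[-1.3681  0.3497]
 [-0.6867 -0.79  ]
 [ 1.0741 -1.0649]
 [-0.3461  0.8865]
 [ 0.1697 -1.6623]
 [ 1.477  -1.3408]
 [ 2.2082  3.7188]
 [-1.4299 -1.0373]]
cover [ 0.5116  0.009  -0.218 ] [[-0.6836  0.2067]
 [-0.0997  0.187 ]
 [-0.0752  0.7921]
 [ 0.4788 -1.2837]
 [ 0.3141 -0.2371]]
cover [ 0.5131  0.0095 -0.2249] [[-0.6199 -0.2642]
 [-0.3936 -0.4497]
 [-0.3978  0.2862]
 [ 0.4263 -1.8572]
 [ 0.2338 -0.6825]
 [ 0.142   1.4917]
 [ 1.5941  0.2398]
 [ 0.2441  0.4792]]
(323, 160) [0.7761 0.0176] [0.7859 0.0124]
(326, 186) [0.7013 0.0113] [0.7087 0.0059]
(351, 163) [ 0.7666 -0.0614] [ 0.7761 -0.0692]
(348, 185) [ 0.7035 -0.0507] [ 0.711  -0.0581]
s (457, 185) [0.7691 0.0307] [ 0.8365 -0.017 ]
s (517, 195) [0.7178 0.0009] [ 0.7818 -0.0489]
s (538, 165) [ 0.7643 -0.0601] [ 0.8313 -0.1138]
s (566, 218) [ 0.6519 -0.0019] [ 0.7114 -0.0518]
```

Crop check: the red cover lies on the plywood stand, hole at ct (267,143), rear edge (150,450) to (263,470), so this is the right one. The cabinet fit agrees to about 3 mm. Next I'll write a row planner.

```bash
cat >> h.py <<'E'
CAB=np.array([.6732,.2880,0]);CY=.445
def rot(yaw,tilt): return R.from_euler('z',yaw)*R.from_euler('x',np.pi)*R.from_euler('y',tilt)
def rows(targets,hand,vmax=.045,wmax=8,cur=None):
    """targets: (pos, Rotation); prints rounded rows"""
    s=ctrl.get_state(); p,r=cur or (np.array(s["eef_pos"]),R.from_quat(s["tcp_rot"]))
    out=[]
    for P,Q in targets:
        P=np.array(P);rv=(r.inv()*Q).as_rotvec(degrees=True)
        n=max(1,int(np.ceil(max(np.linalg.norm(P-p)/vmax,np.linalg.norm(rv)/wmax))))
        p0,r0=p,r
        for k in range(1,n+1):
            rn=r0*R.from_rotvec(rv*k/n,degrees=True);pn=p0+(P-p0)*k/n
            out.append([round(x,3) for x in r.inv().apply(pn-p)]+[round(x,1) for x in (r.inv()*rn).as_rotvec(degrees=True)]+[hand]);p,r=pn,rn
    print(len(out),str(out).replace(" ",""))
def st():
    s=ctrl.get_state();print("t",s["time"],"p",s["eef_pos"],"q",s["qpos"],"F",s["contact_force"],"M",s["wrist_torque"],"op",s["opening"])
    r=R.from_quat(s["tcp_rot"]).as_matrix();print("x",r[:,0],"z",r[:,2],"tilt",np.degrees(np.arctan2(r[2,0],-r[2,2])),"yaw",np.arctan2(r[1,0],r[0,0]))
E
python3 - <<'E'
from h import *
rows([((.42,-.35,.25),rot(.0,0)),((.4985,.0121,.16),rot(-.221,0))],-1)
E
```

```text
18 [[np.float64(0.035),np.float64(-0.025),np.float64(-0.002),np.float64(-0.0),np.float64(-0.0),np.float64(1.7),-1],[np.float64(0.034),np.float64(-0.026),np.float64(-0.002),np.float64(-0.0),np.float64(-0.0),np.float64(1.7),-1],[np.float64(0.033),np.float64(-0.027),np.float64(-0.002),np.float64(-0.0),np.float64(-0.0),np.float64(1.7),-1],[np.float64(0.033),np.float64(-0.028),np.float64(-0.002),np.float64(-0.0),np.float64(-0.0),np.float64(1.7),-1],[np.float64(0.032),np.float64(-0.029),np.float64(-0.002),np.float64(-0.0),np.float64(-0.0),np.float64(1.7),-1],[np.float64(0.031),np.float64(-0.03),np.float64(-0.002),np.float64(-0.0),np.float64(-0.0),np.float64(1.7),-1],[np.float64(0.03),np.float64(-0.031),np.float64(-0.002),np.float64(-0.0),np.float64(-0.0),np.float64(1.7),-1],[np.float64(0.029),np.float64(-0.032),np.float64(-0.002),np.float64(-0.0),np.float64(-0.0),np.float64(1.7),-1],[np.float64(0.028),np.float64(-0.033),np.float64(-0.002),np.float64(-0.0),np.float64(-0.0),np.float64(1.7),-1],[np.float64(0.009),np.float64(-0.04),np.float64(0.01),np.float64(-0.0),np.float64(-0.0),np.float64(
[... 180 characters left out ...]
64(-0.0),np.float64(-0.0),np.float64(1.4),-1],[np.float64(0.006),np.float64(-0.041),np.float64(0.01),np.float64(-0.0),np.float64(-0.0),np.float64(1.4),-1],[np.float64(0.005),np.float64(-0.041),np.float64(0.01),np.float64(-0.0),np.float64(-0.0),np.float64(1.4),-1],[np.float64(0.004),np.float64(-0.041),np.float64(0.01),np.float64(-0.0),np.float64(-0.0),np.float64(1.4),-1],[np.float64(0.003),np.float64(-0.041),np.float64(0.01),np.float64(-0.0),np.float64(-0.0),np.float64(1.4),-1],[np.float64(0.002),np.float64(-0.041),np.float64(0.01),np.float64(-0.0),np.float64(-0.0),np.float64(1.4),-1],[np.float64(0.001),np.float64(-0.041),np.float64(0.01),np.float64(-0.0),np.float64(-0.0),np.float64(1.4),-1]]
```

Request:
apply_moves(
  moves=[
    [[0.035,-0.025,-0.004,0,0,1.7,-1],[0.034,-0.026,-0.004,0,0,1.7,-1],[0.033,-0.027,-0.004,0,0,1.7,-1],[0.033,-0.028,-0.002,0,0,1.7,-1],[0.032,-0.029,-0.002,0,0,1.7,-1],[0.031,-0.03,-0.002,0,0,1.7,-1],[0.03,-0.031,-0.002,0,0,1.7,-1],[0.029,-0.032,-0.002,0,0,1.7,-1],[0.028,-0.033,-0.002,0,0,1.7,-1],[0.009,-0.04,0,0,0,1.4,-1],[0.008,-0.04,0,0,0,1.4,-1],[0.007,-0.041,0.01,0,0,1.4,-1]],
  ],
)

```text
time: 1.3
eef_pos: [0.4589, -0.2191, 0.2407]
tcp_rot: [0.999, -0.051, -0.001, -0.005]
contact_force: [-0.0, -0.1, 0.1]
opening: 1.0
```

```bash
sed -i 's/round(x,3)/round(float(x),3)/;s/round(x,1)/round(float(x),1)/' h.py
python3 - <<'E'
from h import *
st();rows([((.4985,.0121,.12),rot(-.221,0))],-1,.04)
E
```

```text
t 1.3 p [ 0.4589 -0.2191  0.2407] q [-0.6489 -0.0903  1.9661  0.0075  1.2733  1.0217] F [-0.0383 -0.1398  0.0573] M [-0.0036 -0.0188 -0.001 ] op 0.9997230771060702
x [ 0.9948 -0.1018 -0.0027] z [-0.0016  0.0103 -0.9999] tilt -0.15244059347536526 yaw -0.10197886812117829
7 [[0.002,-0.033,0.018,-0.1,0.0,1.0,-1],[0.002,-0.033,0.018,-0.1,0.0,1.0,-1],[0.001,-0.033,0.017,-0.1,0.0,1.0,-1],[0.001,-0.033,0.017,-0.1,0.0,1.0,-1],[0.0,-0.033,0.017,-0.1,0.0,1.0,-1],[-0.001,-0.033,0.017,-0.1,0.0,1.0,-1],[-0.001,-0.033,0.017,-0.1,0.0,1.0,-1]]
```

Request:
apply_moves(
  moves=[
    [[0.002,-0.034,0.018,-0.1,0,1,-1],[0.002,-0.034,0.018,-0.1,0,1,-1],[0.001,-0.034,0.018,-0.1,0,1,-1],[0.001,-0.034,0.018,-0.1,0,1,-1],[0,-0.034,0.018,-0.1,0,1,-1],[-0.001,-0.034,0.018,-0.1,0,1,-1],[-0.001,-0.034,0.018,0,0,1,-1],[0,0,0,0,0,0,-1]],
  ],
)

```text
time: 2.1
eef_pos: [0.4971, 0.0308, 0.108]
tcp_rot: [0.994, -0.112, -0.003, 0.0]
contact_force: [-0.4, -0.7, -0.9]
opening: 0.999
```

Run:
```python
from h import *
st();rows([((.4985,.0121,.014),rot(-.221,0))],-1,.03)
import cv2
a=ctrl.read_camera("top")[195:295,280:380,::-1];b=ctrl.read_camera("scene")[195:305,310:420,::-1]
z=lambda i:cv2.resize(i,(400,400),interpolation=cv2.INTER_CUBIC)
cv2.imwrite("pics/pre.png",np.hstack([z(a),z(b)]))
```

```text
t 2.1 p [0.4971 0.0308 0.108 ] q [-0.1415  0.0411  2.0984 -0.0012  1.0088  1.6543] F [-0.4166 -0.6515 -0.9319] M [-0.0395  0.0066  0.0528] op 0.999057705012469
x [ 0.9749 -0.2225 -0.0066] z [-0.0068 -0.0001 -1.    ] tilt -0.3789469409154612 yaw -0.22436065911607178
4 [[0.002,0.004,0.023,0.0,0.1,-0.0,-1],[0.001,0.004,0.023,0.0,0.1,-0.0,-1],[0.001,0.004,0.023,0.0,0.1,-0.0,-1],[0.001,0.004,0.023,0.0,0.1,-0.0,-1]]
```

View pics/pre.png

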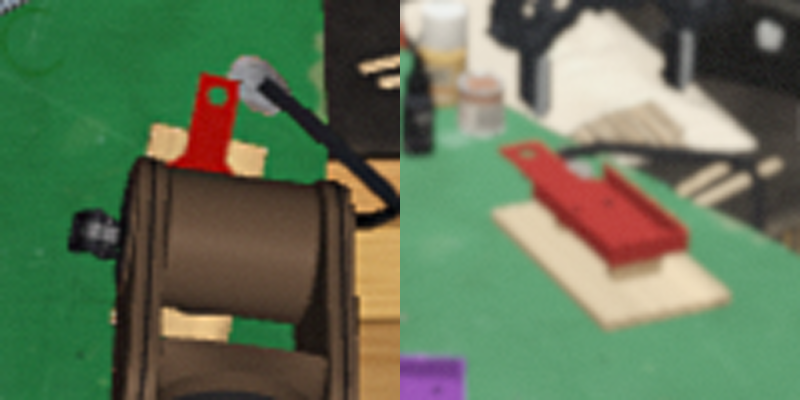

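Hand above the cover (fingers at about (535,90) and (685,70)), about 19 mm too far to +y. I'll centre first, then go down.

Request:
apply_moves(
  moves=[
    [[0.006,0.018,0,0,0.4,0,-1],[0,0,0,0,0,0,-1]],
  ],
)

```text
time: 2.4
eef_pos: [0.5015, 0.0075, 0.1117]
tcp_rot: [0.994, -0.113, 0.004, 0.002]
contact_force: [-0.2, 1.1, -0.2]
opening: 1.0
```

Run:
```python
from h import *
st();rows([((.4995,.0118,.014),rot(-.221,0))],-1,.03)
```

```text
t 2.4 p [0.5015 0.0075 0.1117] q [-0.186   0.0357  2.096  -0.0038  1.0025  1.613 ] F [-0.2067  1.1491 -0.2031] M [-0.0752 -0.0121  0.0338] op 0.9998867419487407
x [ 0.9745 -0.2242  0.0075] z [ 0.0067 -0.0046 -1.    ] tilt 0.43224018723059926 yaw -0.2261487717209123
4 [[-0.001,-0.001,0.024,0.0,-0.1,-0.1,-1],[-0.001,-0.001,0.024,0.0,-0.1,-0.1,-1],[-0.001,-0.001,0.024,0.0,-0.1,-0.1,-1],[-0.001,-0.001,0.024,0.0,-0.1,-0.1,-1]]
```

Request:
apply_moves(
  moves=[
    [[0,0,0,0,-0.3,0,-1],[0,-0.003,0.024,0,0,0,-1],[0,0,0.02,0,0,0,-1],[0,0,0.02,0,0,0,-1],[0,0,0,0,0,0,-1],[0,0,0,0,0,0,-1]],
  ],
)

```text
time: 3.0
eef_pos: [0.5067, 0.0066, 0.0517]
tcp_rot: [0.993, -0.117, 0.006, 0.002]
contact_force: [0.5, 0.6, -0.1]
opening: 1.001
```

Run:
```python
from h import *
st();rows([((.4995,.0118,.014),rot(-.221,0))],-1,.03)
```

```text
t 3.0 p [0.5067 0.0066 0.0517] q [-0.1863  0.1429  2.112  -0.0031  0.8748  1.6206] F [ 0.4784  0.6208 -0.1178] M [ 0.0044 -0.0759 -0.0249] op 1.0007997684896817
x [ 0.9726 -0.232   0.0119] z [ 0.0112 -0.0045 -0.9999] tilt 0.6827692493099096 yaw -0.234121094627913
2 [[-0.004,-0.002,0.019,0.1,-0.3,-0.4,-1],[-0.004,-0.002,0.019,0.1,-0.3,-0.4,-1]]
```

Request:
apply_moves(
  moves=[
    [[-0.006,-0.004,0.008,0.1,-0.5,-0.7,-1],[-0.001,-0.001,0.014,0,0,0,-1],[0,0,0.01,0,0,0,-1],[0,0,0,0,0,0,-1],[0,0,0,0,0,0,-1]],
  ],
)

```text
time: 3.5
eef_pos: [0.5027, 0.0132, 0.02]
tcp_rot: [0.994, -0.11, 0.004, 0.0]
contact_force: [-0.0, 0.1, 0.3]
opening: 1.001
```

Run:
```python
from h import *
st();rows([((.4995,.0118,.014),rot(-.221,0))],-1,.03)
```

```text
t 3.5 p [0.5027 0.0132 0.02  ] q [-0.1757  0.1959  2.1255 -0.      0.8128  1.6162] F [-0.0099  0.1148  0.2996] M [-0.0156 -0.0107 -0.0597] op 1.0006024417614858
x [ 0.9756 -0.2193  0.0074] z [ 0.0073 -0.0013 -1.    ] tilt 0.4224024968685748 yaw -0.22109865840240642
1 [[-0.003,0.002,0.006,-0.0,-0.4,-0.0,-1]]
```

Good. Last 5 mm down, then close gently.

Request:
apply_moves(
  moves=[
    [[-0.002,0.002,0.005,0,-0.4,0,-1],[0,0,0,0,0,0,0.5],[0,0,0,0,0,0,1],[0,0,0,0,0,0,1],[0,0,0,0,0,0,1],[0,0,0,0,0,0,1],[0,0,0,0,0,0,1],[0,0,0,0,0,0,1]],
  ],
  force=50,
)

```text
time: 4.3
eef_pos: [0.5007, 0.0114, 0.0152]
tcp_rot: [0.994, -0.11, 0.001, -0.0]
contact_force: [0.5, -0.1, 0.5]
opening: 0.621
```

Run:
```python
from h import *
st()
```

```text
t 4.3 p [0.5007 0.0114 0.0152] q [-0.1803  0.2041  2.1274  0.0005  0.8091  1.6115] F [ 0.5239 -0.0982  0.454 ] M [-0.0011  0.0374 -0.0243] op 0.6213961247788914
x [ 0.9756 -0.2196  0.001 ] z [ 0.0011  0.0002 -1.    ] tilt 0.05872706346048305 yaw -0.22136240611406757
```

Gripped (opening 53 mm). Lift, then turn and move to the pre-entry pose.

Request:
apply_moves(
  moves=[
    [[0,0,-0.01,0,0,0,1],[0,0,-0.03,0,0,0,1],[0,0,-0.04,0,0,0,1],[0,0,-0.04,0,0,0,1],[0,0,-0.04,0,0,0,1],[0,0,-0.02,0,0,0,1],[0,0,0,0,0,0,1]],
  ],
)

```text
time: 5.0
eef_pos: [0.4978, 0.0119, 0.2029]
tcp_rot: [0.994, -0.11, -0.003, -0.0]
contact_force: [0.8, 0.2, -1.6]
opening: 0.624
```

```bash
cat >> h.py <<'E'
HL=np.array([.1165,0,-.0143])
C=R.from_euler('z',CY)
def tgt(h,tilt,yaw=0):  # hole position in cabinet frame (m), tilt deg -> TCP pose
    r=rot(CY+yaw,np.radians(tilt)); return CAB+C.apply(h)-r.apply(HL), r
def hole():
    s=ctrl.get_state();r=R.from_quat(s["tcp_rot"]);h=C.inv().apply(np.array(s["eef_pos"])+r.apply(HL)-CAB)
    print("hole cab mm",1e3*h,"F cab",C.inv().apply(s["contact_force"]),"M cab",C.inv().apply(s["wrist_torque"]))
E
python3 - <<'E'
from h import *
st();hole()
p,r=tgt((-.13,0,.17),35)
print(p);rows([(np.array([.47,.11,.2]),rot(.15,.3)),(p,r)],1,.035,6)
E
```

```text
t 5.0 p [0.4978 0.0119 0.2029] q [-0.1803 -0.0812  2.0285  0.0003  1.1994  1.6116] F [ 0.803   0.2422 -1.6142] M [-0.0056 -0.0363 -0.0502] op 0.6239068930746625
x [ 0.9756 -0.2194 -0.0051] z [-0.005   0.0012 -1.    ] tilt -0.2947330299504723 yaw -0.2211672434786463
hole cab mm [-185.4974 -245.7477  216.5792] F cab [ 0.8291 -0.127  -1.6142] M cab [-0.0207 -0.0303 -0.0502]
[0.4771 0.1945 0.0915]
10 [[-0.01,-0.018,0.001,0.6,3.5,-4.2,1],[-0.008,-0.019,0.0,0.6,3.5,-4.2,1],[-0.007,-0.019,0.0,0.6,3.5,-4.2,1],[-0.006,-0.02,-0.0,0.6,3.5,-4.2,1],[-0.004,-0.02,-0.0,0.6,3.5,-4.2,1],[-0.003,-0.016,0.022,1.5,3.5,-3.0,1],[-0.003,-0.016,0.022,1.5,3.5,-3.0,1],[-0.004,-0.016,0.022,1.5,3.5,-3.0,1],[-0.004,-0.015,0.023,1.5,3.5,-3.0,1],[-0.005,-0.015,0.023,1.5,3.5,-3.0,1]]
```

Request:
apply_moves(
  moves=[
    [[-0.01,-0.018,0.001,0.6,3.5,-4.2,1],[-0.008,-0.019,0,0.6,3.5,-4.2,1],[-0.007,-0.019,0,0.6,3.5,-4.2,1],[-0.006,-0.02,0,0.6,3.5,-4.2,1],[-0.004,-0.02,0,0.6,3.5,-4.2,1],[-0.003,-0.016,0.022,1.5,3.5,-3,1],[-0.003,-0.016,0.022,1.5,3.5,-3,1],[-0.004,-0.016,0.022,1.5,3.5,-3,1],[-0.004,-0.015,0.023,1.5,3.5,-3,1],[-0.005,-0.015,0.01,1.5,3.5,-3,1],[0,0,0,0,0,0,1],[0,0,0,0,0,0,1]],
  ],
)

```text
time: 6.2
eef_pos: [0.4565, 0.195, 0.0829]
tcp_rot: [0.931, 0.216, 0.286, -0.067]
contact_force: [0.8, 0.5, -1.5]
opening: 0.622
```

Run:
```python
from h import *
st();hole()
rows([tgt((-.10,0,.175),35)],1,.02,4)
import cv2
a=ctrl.read_camera("top")[130:305,200:375,::-1];b=ctrl.read_camera("scene")[130:330,130:330,::-1]
z=lambda i:cv2.resize(i,(400,400),interpolation=cv2.INTER_CUBIC)
cv2.imwrite("pics/pre2.png",np.hstack([z(a),z(b)]))
```

```text
t 6.2 p [0.4565 0.195  0.0829] q [ 0.095  -0.1828  2.459   0.6057  0.3594  0.6934] F [ 0.7779  0.53   -1.5148] M [-0.203   0.3841 -0.015 ] op 0.6216342259374247
x [0.7428 0.3637 0.5621] z [ 0.5039  0.2492 -0.827 ] tilt 34.20404357510282 yaw 0.45537323102490146
hole cab mm [-147.3128   10.2376  160.2105] F cab [ 0.9302  0.1435 -1.5148] M cab [-0.0179  0.4341 -0.015 ]
3 [[0.016,0.003,0.005,-0.2,0.3,0.2,1],[0.016,0.003,0.005,-0.2,0.3,0.2,1],[0.016,0.003,0.005,-0.2,0.3,0.2,1]]
```

View pics/pre2.png

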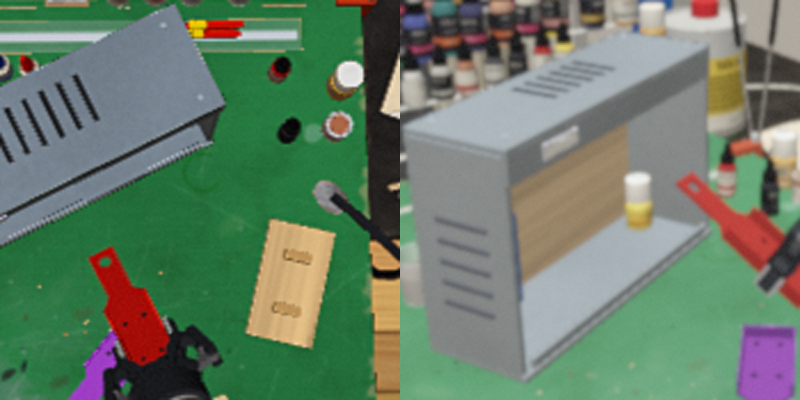

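Picture: red cover held tilted, nose free in front of the valance (top crop hole (104,261)), stand empty. Wrist joints 3 and 5 are close to their limits, so I'll fit a kinematic model from the logged states and check that upright is reachable.

```bash
cat > kin.py <<'E'
from h import *
D=[([-1.458,.2871,1.578,0,1.2786,-.15],[.1753,-.6512,.2301]),
([-.6489,-.0903,1.9661,.0075,1.2733,1.0217],[.4589,-.2191,.2407]),
([-.1415,.0411,2.0984,-.0012,1.0088,1.6543],[.4971,.0308,.108]),
([-.186,.0357,2.096,-.0038,1.0025,1.613],[.5015,.0075,.1117]),
([-.1863,.1429,2.112,-.0031,.8748,1.6206],[.5067,.0066,.0517]),
([-.1803,.2041,2.1274,.0005,.8091,1.6115],[.5007,.0114,.0152]),
([-.1803,-.0812,2.0285,.0003,1.1994,1.6116],[.4978,.0119,.2029]),
([.095,-.1828,2.459,.6057,.3594,.6934],[.4565,.195,.0829])]
def ori(q,s=(1,1,0)):
    return R.from_euler('Z',q[0])*R.from_euler('Y',q[1]+q[2])*R.from_euler('Z',s[0]*q[3])*R.from_euler('Y',q[4])*R.from_euler('Z',s[1]*q[5]+s[2])
def pos(q,k,s):
    r0,h,lat,a2,al,a3x,a3z,d6=k
    Z=R.from_euler('Z',q[0])
    p=np.array([r0+a2*np.sin(q[1]+al),lat,h+a2*np.cos(q[1]+al)])+R.from_euler('Y',q[1]+q[2]).apply([a3x,0,a3z])
    return Z.apply(p)+ori(q,s).apply([0,0,d6])
E
python3 - <<'E'
from kin import *
st()
q4={0:R.from_quat([.9914,.131,0,-.0011]),7:R.from_quat([.931,.216,.286,-.067])}
for s4 in(1,-1):
  for s6 in(1,-1):
    for off in(0,np.pi/2,np.pi,-np.pi/2):
        e=[ (ori(D[i][0],(s4,s6,off)).inv()*q4[i]).magnitude() for i in q4]
        if max(e)<.3: print(s4,s6,off,e); S=(s4,s6,off)
f=lambda k:np.concatenate([pos(q,k,S)-p for q,p in D]+[.003*(k-K0)])
best=None
for a2 in(.3,.4):
  for d6 in(.15,.25):
    K0=np.array([0,.15,.1,a2,0,0,.35,d6]);r=least_squares(f,K0)
    print(r.cost,r.x,1e3*np.abs(r.fun[:24]).max())
E
```

```text
t 6.3 p [0.4573 0.195  0.0839] q [ 0.0947 -0.1836  2.4579  0.6065  0.3596  0.692 ] F [-0.6083 -0.4014 -1.0158] M [-0.1702  0.3639  0.0146] op 0.6256635302165825
x [0.7415 0.3639 0.5637] z [ 0.5055  0.2495 -0.826 ] tilt 34.31131987045981 yaw 0.45621332083770577
1 1 1.5707963267948966 [0.00011078506842916277, 0.0008684367233424133]
4.0509746158344783e-07 [-0.0001  0.2402  0.1009  0.443   0.0001  0.0205  0.5725  0.2493] 0.05289172898651981
3.607150415707737e-07 [-0.0001  0.2402  0.1009  0.443   0.0001  0.0205  0.5725  0.2493] 0.052822535545327814
3.2139539087748766e-07 [-0.0001  0.2402  0.1009  0.443   0.0001  0.0205  0.5725  0.2493] 0.05284753841758305
2.770098188653138e-07 [-0.0001  0.2402  0.1009  0.443   0.0001  0.0205  0.5725  0.2493] 0.0527783451782296
```

```bash
cat >> kin.py <<'E'
K=np.array([-.0001,.2402,.1009,.443,.0001,.0205,.5725,.2493]);S=(1,1,np.pi/2)
LO=np.array([-2.77,-.9,.21,-1.53,.24,-2.84]);HI=np.array([2.77,2.22,2.48,4.67,2.81,2.84])
def ik(P,Q,q0):
    g=lambda q:np.concatenate([(pos(q,K,S)-P)*10,(ori(q,S).inv()*Q).as_rotvec()])
    r=least_squares(g,np.clip(q0,LO+1e-3,HI-1e-3),bounds=(LO,HI));return r.x,np.abs(r.fun).max()
E
python3 - <<'E'
from kin import *
for hx in(-.005,.025):
  for yaw in(0,.1,):
    q=ctrl.get_state()["qpos"]
    print("hx",hx,yaw)
    for h,t in [((-.1,0,.175),35),((-.03,0,.2),35),((hx,0,.218),35),((hx,0,.205),45),((hx,0,.2),55),((hx,0,.195),60),((hx,0,.195),65),((hx,0,.195),70),((hx,0,.193),75),((hx,0,.193),80),((hx,0,.192),85),((hx,0,.192),90)]:
        q,e=ik(*tgt(h,t,yaw),q);print(t,q,"err %.4f"%e)
E
```

```text
hx -0.005 0
35 [ 0.1174 -0.0864  2.3487  0.5752  0.3461  0.7517] err 0.0000
35 [0.1665 0.0309 2.1776 0.4459 0.3743 0.9221] err 0.0000
35 [0.1807 0.0566 2.1112 0.3885 0.4068 0.9931] err 0.0000
45 [0.1604 0.1141 2.1711 1.1455 0.24   0.2304] err 0.0198
55 [ 0.1641  0.1935  2.2053  2.2721  0.3018 -0.8882] err 0.0000
60 [ 0.1626  0.2514  2.209   2.5119  0.4223 -1.1283] err 0.0000
65 [ 0.1623  0.3044  2.2054  2.6323  0.5451 -1.2475] err 0.0000
70 [ 0.1632  0.3619  2.1946  2.7075  0.6703 -1.321 ] err 0.0000
75 [ 0.1654  0.4274  2.1759  2.76    0.7979 -1.3718] err 0.0000
80 [ 0.1686  0.4895  2.1514  2.7966  0.9184 -1.4052] err 0.0000
85 [ 0.1729  0.5544  2.1201  2.8251  1.0357 -1.4296] err 0.0000
90 [ 0.1781  0.6158  2.084   2.8478  1.1457 -1.4467] err 0.0000
hx -0.005 0.1
35 [ 0.0634 -0.0776  2.3406  0.7148  0.4174  0.4956] err 0.0000
35 [0.1199 0.038  2.1702 0.598  0.4337 0.662 ] err 0.0000
35 [0.1362 0.0633 2.1041 0.5382 0.4609 0.7387] err 0.0000
45 [0.1208 0.1206 2.1661 1.2076 0.3166 0.0713] err 0.0000
55 [ 0.1112  0.2005  2.1967  2.0011  0.3886 -0.7201] err 0.0000
60 [ 0.1089  0.258   2
[... 1249 characters left out ...]
56] err 0.0000
35 [0.1199 0.038  2.1702 0.598  0.4337 0.662 ] err 0.0000
35 [0.1537 0.1279 2.0337 0.5167 0.4587 0.7738] err 0.0000
45 [0.1398 0.1815 2.0955 1.1756 0.3068 0.118 ] err 0.0000
55 [ 0.1312  0.2562  2.1261  1.9961  0.37   -0.699 ] err 0.0000
60 [ 0.1292  0.31    2.1299  2.2497  0.4662 -0.9519] err 0.0000
65 [ 0.1288  0.3591  2.1266  2.399   0.5726 -1.0984] err 0.0000
70 [ 0.1301  0.4126  2.1162  2.4997  0.685  -1.1956] err 0.0000
75 [ 0.133   0.4737  2.0981  2.5732  0.8018 -1.2654] err 0.0000
80 [ 0.1374  0.532   2.0742  2.6261  0.914  -1.3126] err 0.0000
85 [ 0.1432  0.5933  2.0437  2.6681  1.0244 -1.3476] err 0.0000
90 [ 0.1502  0.6518  2.0081  2.7021  1.1289 -1.3724] err 0.0000
```

Yaw +0.1 rad keeps all joints within range up to 90°. I'll approach with that yaw.

Run:
```python
from h import *
hole();rows([tgt((-.10,0,.172),35,.1),tgt((-.05,0,.190),35,.1)],1,.015,3)
```

```text
hole cab mm [-146.7271    9.9675  161.3774] F cab [-0.7219 -0.1005 -1.0158] M cab [0.003  0.4018 0.0146]
8 [[0.011,0.005,0.005,0.7,0.2,-1.0,1],[0.011,0.005,0.005,0.7,0.2,-1.0,1],[0.011,0.005,0.005,0.7,0.2,-1.0,1],[0.011,0.005,0.005,0.7,0.2,-1.0,1],[0.013,0.001,0.003,0.0,0.0,0.0,1],[0.013,0.001,0.003,0.0,0.0,0.0,1],[0.013,0.001,0.003,0.0,0.0,0.0,1],[0.013,0.001,0.003,0.0,0.0,0.0,1]]
```

Request:
apply_moves(
  moves=[
    [[0.011,0.005,0.005,0.7,0.2,-1.0,1],[0.011,0.005,0.005,0.7,0.2,-1.0,1],[0.011,0.005,0.005,0.7,0.2,-1.0,1],[0.011,0.005,0.005,0.7,0.2,-1.0,1],[0.01,0.001,0.003,0,0,0,1],[0.01,0.001,0.003,0,0,0,1],[0.01,0.001,0.003,0,0,0,1],[0,0,0,0,0,0,1],[0,0,0,0,0,0,1]],
  ],
)

```text
time: 7.2
eef_pos: [0.5474, 0.2119, 0.1139]
tcp_rot: [0.917, 0.254, 0.297, -0.079]
contact_force: [-0.2, -0.0, -1.5]
opening: 0.626
```

Run:
```python
from h import *
st();hole();rows([tgt((-.05,0,.190),35,.1)],1,.015,3);rows([tgt((-.03,0,.199),35,.1)],1,.005,3)
```

```text
t 7.2 p [0.5474 0.2119 0.1139] q [ 0.0873 -0.0176  2.2482  0.6693  0.4156  0.5665] F [-0.2479 -0.0485 -1.5346] M [-0.2199  0.4606  0.0439] op 0.6256787220864269
x [0.6943 0.4192 0.5851] z [ 0.5049  0.2956 -0.811 ] tilt 35.80926225216459 yaw 0.5431745426563557
hole cab mm [-60.6679  -5.9983 193.6122] F cab [-0.2447  0.063  -1.5346] M cab [-0.0002  0.5104  0.0439]
1 [[0.007,-0.005,0.008,0.5,-0.8,-0.1,1]]
7 [[0.004,-0.0,0.002,0.1,-0.1,-0.0,1],[0.004,-0.0,0.002,0.1,-0.1,-0.0,1],[0.004,-0.0,0.002,0.1,-0.1,-0.0,1],[0.004,-0.0,0.002,0.1,-0.1,-0.0,1],[0.004,-0.0,0.002,0.1,-0.1,-0.0,1],[0.004,-0.0,0.002,0.1,-0.1,-0.0,1],[0.004,-0.0,0.002,0.1,-0.1,-0.0,1]]
```

Request:
apply_moves(
  moves=[
    [[0.007,-0.005,0.008,0.5,-0.8,-0.1,1],[0.005,0,0.002,0,0,0,1],[0.005,0,0.002,0,0,0,1],[0.004,0,0.001,0,0,0,1],[0,0,0,0,0,0,1],[0,0,0,0,0,0,1]],
  ],
)

```text
time: 7.8
eef_pos: [0.5642, 0.2296, 0.1139]
tcp_rot: [0.919, 0.257, 0.288, -0.081]
contact_force: [0.8, -0.1, -1.0]
opening: 0.623
```

Run:
```python
from h import *
st();hole();rows([tgt((-.028,0,.199),35,.1)],1,.015,3);rows([tgt((-.01,0,.199),35,.1)],1,.0015,3,cur=tgt((-.028,0,.199),35,.1))
```

```text
t 7.8 p [0.5642 0.2296 0.1139] q [0.1211 0.0366 2.1878 0.6129 0.4231 0.6454] F [ 0.7788 -0.1309 -1.0043] M [-0.2126  0.3819 -0.0436] op 0.6233400122966859
x [0.702  0.4258 0.5709] z [ 0.4874  0.2973 -0.821 ] tilt 34.81000103983501 yaw 0.5452375785502092
hole cab mm [-36.5037   2.9746 192.1096] F cab [ 0.6466 -0.4534 -1.0043] M cab [-0.0275  0.4362 -0.0436]
1 [[0.011,0.004,-0.001,-0.1,0.2,0.0,1]]
13 [[0.001,0.0,0.001,0.0,0.0,0.0,1],[0.001,0.0,0.001,0.0,0.0,0.0,1],[0.001,0.0,0.001,0.0,0.0,0.0,1],[0.001,0.0,0.001,0.0,0.0,0.0,1],[0.001,0.0,0.001,0.0,0.0,0.0,1],[0.001,0.0,0.001,0.0,0.0,0.0,1],[0.001,0.0,0.001,0.0,0.0,0.0,1],[0.001,0.0,0.001,0.0,0.0,0.0,1],[0.001,0.0,0.001,0.0,0.0,0.0,1],[0.001,0.0,0.001,0.0,0.0,0.0,1],[0.001,0.0,0.001,0.0,0.0,0.0,1],[0.001,0.0,0.001,0.0,0.0,0.0,1],[0.001,0.0,0.001,0.0,0.0,0.0,1]]
```

Request:
apply_moves(
  moves=[
    [[0.005,0.002,-0.002,0,0.2,0,1],[0.005,0.002,-0.001,0,0,0,1],[0.001,0,0,0,0,0,1],[0,0,0,0,0,0,1],[0,0,0,0,0,0,1]],
  ],
)

```text
time: 8.3
eef_pos: [0.5731, 0.2295, 0.1237]
tcp_rot: [0.918, 0.257, 0.29, -0.082]
contact_force: [-0.3, 0.3, -2.1]
opening: 0.622
```

Run:
```python
from h import *
hole();st()
```

```text
hole cab mm [-28.7823  -1.0539 202.2786] F cab [-0.1655  0.3711 -2.1298] M cab [-0.0696  0.4918 -0.0463]
t 8.3 p [0.5731 0.2295 0.1237] q [0.1181 0.0373 2.1664 0.597  0.4385 0.6628] F [-0.3091  0.2637 -2.1298] M [-0.2745  0.414  -0.0463] op 0.6220445540717063
x [0.7002 0.4242 0.5743] z [ 0.4906  0.2986 -0.8187] tilt 35.04967589945067 yaw 0.5446580370322568
```

Request:
apply_moves(
  moves=[
    [[-0.0023,0,0.0033,0,0,0,1],[0,0,0,0,0,0,1],[0.0012,0.0001,0.0009,0,0,0,1],[0.0012,0.0001,0.0009,0,0,0,1],[0.0012,0.0001,0.0009,0,0,0,1],[0.0012,0.0001,0.0009,0,0,0,1],[0.0012,0.0001,0.0009,0,0,0,1]],
  ],
)

```text
time: 9.0
eef_pos: [0.5796, 0.2332, 0.1181]
tcp_rot: [0.919, 0.257, 0.289, -0.082]
contact_force: [-0.5, 1.0, -2.3]
opening: 0.628
```

Run:
```python
from h import *
hole()
```

```text
hole cab mm [-21.2102  -0.5227 196.6163] F cab [-0.032   1.0867 -2.2681] M cab [-0.0324  0.4773 -0.0258]
```

Request:
apply_moves(
  moves=[
    [[0.0013,0.0001,0.0008,0,0,0,1],[0.0013,0.0001,0.0008,0,0,0,1],[0.0013,0.0001,0.0008,0,0,0,1],[0.0013,0.0001,0.0008,0,0,0,1],[0.0013,0.0001,0.0008,0,0,0,1],[0.0013,0.0001,0.0008,0,0,0,1]],
  ],
)

```text
time: 9.6
eef_pos: [0.5886, 0.2379, 0.1189]
tcp_rot: [0.919, 0.257, 0.289, -0.082]
contact_force: [-0.2, -0.1, -1.1]
opening: 0.62
```

Run:
```python
from h import *
hole()
```

```text
hole cab mm [-11.057   -0.1869 197.3727] F cab [-0.2846 -0.0301 -1.1495] M cab [-0.0037  0.5291  0.0624]
```

Request:
apply_moves(
  moves=[
    [[0.0013,0.0001,0.0008,0,0,0,1],[0.0013,0.0001,0.0008,0,0,0,1],[0.0013,0.0001,0.0008,0,0,0,1],[0.0013,0.0001,0.0008,0,0,0,1],[0.0013,0.0001,0.0008,0,0,0,1]],
  ],
)

```text
time: 10.1
eef_pos: [0.5924, 0.2406, 0.1156]
tcp_rot: [0.92, 0.256, 0.285, -0.082]
contact_force: [-5.7, -4.9, -0.0]
opening: 0.626
```

Run:
```python
from h import *
hole()
```

```text
hole cab mm [ -5.9156   0.4195 193.475 ] F cab [-7.2391 -2.0025 -0.0047] M cab [-0.1198  0.6686 -0.1   ]
```

Contact: the upright's front is at about cabinet x ≈ 6 mm (7 N). Back off, then feel sideways from the −y side.

Request:
apply_moves(
  moves=[
    [[-0.004,-0.0005,-0.003,0,0.3,0,1],[-0.003,0,-0.002,0,0,0,1],[0,0,0,0,0,0,1],[0,0,0,0,0,0,1]],
  ],
)

```text
time: 10.5
eef_pos: [0.5846, 0.2363, 0.1162]
tcp_rot: [0.919, 0.256, 0.288, -0.083]
contact_force: [0.5, 1.3, -2.2]
opening: 0.622
```

Run:
```python
from h import *
hole();st();a=tgt((-.012,-.032,.199),35,.1)
rows([a],1,.006,3);rows([tgt((.003,-.032,.2),35,.1)],1,.003,3,cur=a)
```

```text
hole cab mm [-15.2968  -0.2085 194.5809] F cab [ 1.0216  0.91   -2.1989] M cab [-0.0511  0.46   -0.0208]
t 10.5 p [0.5846 0.2363 0.1162] q [0.1283 0.0799 2.1375 0.6053 0.426  0.6628] F [ 0.5304  1.2612 -2.1989] M [-0.2441  0.3932 -0.0208] op 0.6222377975883018
x [0.7024 0.4228 0.5726] z [ 0.4877  0.3    -0.8198] tilt 34.92961676611587 yaw 0.5417913348656165
6 [[0.0,0.005,-0.001,-0.0,0.0,-0.0,1],[0.0,0.005,-0.001,-0.0,0.0,-0.0,1],[0.0,0.005,-0.001,-0.0,0.0,-0.0,1],[0.0,0.005,-0.001,-0.0,0.0,-0.0,1],[0.0,0.005,-0.001,-0.0,0.0,-0.0,1],[0.0,0.005,-0.001,-0.0,0.0,-0.0,1]]
6 [[0.002,0.0,0.001,0.0,0.0,0.0,1],[0.002,0.0,0.001,0.0,0.0,0.0,1],[0.002,0.0,0.001,0.0,0.0,0.0,1],[0.002,0.0,0.001,0.0,0.0,0.0,1],[0.002,0.0,0.001,0.0,0.0,0.0,1],[0.002,0.0,0.001,0.0,0.0,0.0,1]]
```

Request:
apply_moves(
  moves=[
    [[0,0.006,-0.002,0,0,0,1],[0,0.006,-0.001,0,0,0,1],[0,0.006,-0.001,0,0,0,1],[0,0.006,-0.001,0,0,0,1],[0,0.005,-0.001,0,0,0,1],[0,0,0,0,0,0,1],[0,0,0,0,0,0,1]],
  ],
)

```text
time: 11.2
eef_pos: [0.5995, 0.2066, 0.1227]
tcp_rot: [0.919, 0.256, 0.29, -0.082]
contact_force: [-0.6, 0.2, -2.4]
opening: 0.62
```

Run:
```python
from h import *
hole();a=tgt((.004,-.032,.2),35,.1)
rows([a],1,.003,3)
```

```text
hole cab mm [-14.8624 -33.3648 201.3701] F cab [-0.4551  0.4921 -2.4047] M cab [0.0073 0.4385 0.0007]
7 [[0.002,0.0,0.002,-0.0,-0.0,-0.0,1],[0.002,0.0,0.002,-0.0,-0.0,-0.0,1],[0.002,0.0,0.002,-0.0,-0.0,-0.0,1],[0.002,0.0,0.002,-0.0,-0.0,-0.0,1],[0.002,0.0,0.002,-0.0,-0.0,-0.0,1],[0.002,0.0,0.002,-0.0,-0.0,-0.0,1],[0.002,0.0,0.002,-0.0,-0.0,-0.0,1]]
```

Request:
apply_moves(
  moves=[
    [[0.0025,0,0.0017,0,0,0,1],[0.0025,0,0.0017,0,0,0,1],[0.0025,0,0.0017,0,0,0,1],[0.0025,0,0.0017,0,0,0,1],[0.002,0,0.0015,0,0,0,1],[0,0,0,0,0,0,1],[0,0,0,0,0,0,1]],
  ],
)

```text
time: 11.9
eef_pos: [0.6126, 0.2159, 0.1224]
tcp_rot: [0.919, 0.256, 0.289, -0.083]
contact_force: [-0.2, 0.3, -2.0]
opening: 0.621
```

Run:
```python
from h import *
hole();a=tgt((.004,-.02,.2),35,.1)
rows([a],1,.002,3)
```

```text
hole cab mm [  1.0326 -30.5122 200.9494] F cab [-0.0372  0.385  -1.9666] M cab [ 0.0069  0.4744 -0.0586]
6 [[0.0,-0.002,0.001,-0.0,-0.0,-0.0,1],[0.0,-0.002,0.001,-0.0,-0.0,-0.0,1],[0.0,-0.002,0.001,-0.0,-0.0,-0.0,1],[0.0,-0.002,0.001,-0.0,-0.0,-0.0,1],[0.0,-0.002,0.001,-0.0,-0.0,-0.0,1],[0.0,-0.002,0.001,-0.0,-0.0,-0.0,1]]
```

Request:
apply_moves(
  moves=[
    [[0.002,0,0.0015,0,0,0,1],[0.0015,0,0.001,0,0,0,1],[0,-0.0015,0.0001,0,0,0,1],[0,-0.0015,0.0001,0,0,0,1],[0,-0.0015,0.0001,0,0,0,1],[0,-0.0015,0.0001,0,0,0,1],[0,-0.0015,0.0001,0,0,0,1],[0,-0.0015,0.0001,0,0,0,1]],
  ],
)

```text
time: 12.7
eef_pos: [0.6116, 0.2267, 0.1217]
tcp_rot: [0.919, 0.256, 0.289, -0.083]
contact_force: [-0.9, -0.2, -1.8]
opening: 0.621
```

Run:
```python
from h import *
hole()
```

```text
hole cab mm [  4.7798 -20.4047 200.2632] F cab [-0.8773  0.2095 -1.8105] M cab [-0.0202  0.4709  0.0515]
```

Request:
apply_moves(
  moves=[
    [[0,-0.0015,0.0001,0,0,0,1],[0,-0.0015,0.0001,0,0,0,1],[0,-0.0015,0.0001,0,0,0,1],[0,-0.0015,0.0001,0,0,0,1]],
  ],
)

```text
time: 13.1
eef_pos: [0.609, 0.2316, 0.1214]
tcp_rot: [0.919, 0.254, 0.29, -0.082]
contact_force: [1.1, -5.2, -3.2]
opening: 0.622
```

Run:
```python
from h import *
hole()
```

```text
hole cab mm [  4.4809 -15.2521 200.106 ] F cab [-1.2714 -5.1138 -3.2407] M cab [-0.3467  0.7302 -0.9796]
```

Side contact: upright axis is at about y ≈ +3 mm and x ≈ +9 mm (model frame). Back off, rise over the tip, and move the hole above it.

Request:
apply_moves(
  moves=[
    [[0,0.003,0,0,0,0,1],[0,0.003,0,0,0,0,1],[0,0,0,0,0,0,1],[0.003,0,-0.004,0,0,0,1],[0.003,0,-0.004,0,0,0,1],[0.003,0,-0.004,0,0,0,1],[0.002,0,-0.003,0,0,0,1],[0,0,0,0,0,0,1],[0,0,0,0,0,0,1]],
  ],
)

```text
time: 14.0
eef_pos: [0.6126, 0.2271, 0.1427]
tcp_rot: [0.918, 0.256, 0.29, -0.083]
contact_force: [-0.5, -0.3, -2.1]
opening: 0.621
```

Run:
```python
from h import *
hole();st();a=tgt((.0088,.0028,.2205),32,.1)
rows([a],1,.004,2)
```

```text
hole cab mm [  5.7491 -20.4312 221.3852] F cab [-0.615  -0.0258 -2.0881] M cab [-0.0615  0.4661 -0.0367]
t 14.0 p [0.6126 0.2271 0.1427] q [0.1032 0.0874 2.0719 0.5636 0.483  0.6927] F [-0.544  -0.288  -2.0881] M [-0.2562  0.3942 -0.0367] op 0.6213317342296958
x [0.7005 0.4227 0.575 ] z [ 0.4904  0.3003 -0.8182] tilt 35.097715357348555 yaw 0.5429291598818967
6 [[0.001,-0.004,-0.0,-0.0,-0.5,-0.0,1],[0.001,-0.004,-0.0,-0.0,-0.5,-0.0,1],[0.001,-0.004,-0.0,-0.0,-0.5,-0.0,1],[0.001,-0.004,-0.0,-0.0,-0.5,-0.0,1],[0.001,-0.004,-0.0,-0.0,-0.5,-0.0,1],[0.001,-0.004,-0.0,-0.0,-0.5,-0.0,1]]
```

Request:
apply_moves(
  moves=[
    [[0.001,-0.004,0,0,-0.5,0,1],[0.001,-0.004,0,0,-0.5,0,1],[0.001,-0.004,0,0,-0.5,0,1],[0.001,-0.004,0,0,-0.5,0,1],[0.001,-0.004,0,0,-0.5,0,1],[0.001,-0.003,0,0,-0.5,0,1],[0,0,0,0,0,0,1],[0,0,0,0,0,0,1]],
  ],
)

```text
time: 14.8
eef_pos: [0.6034, 0.2501, 0.1445]
tcp_rot: [0.926, 0.258, 0.263, -0.076]
contact_force: [-0.6, -0.1, -1.1]
opening: 0.625
```

Run:
```python
from h import *
hole();st();a=tgt((.0088,.0028,.2205),32,.1)
rows([a],1,.004,2)
```

```text
hole cab mm [ 11.7683   4.6987 218.0197] F cab [-0.5498  0.1404 -1.1056] M cab [-0.0225  0.4141 -0.0205]
t 14.8 p [0.6034 0.2501 0.1445] q [0.1594 0.0956 2.0421 0.4166 0.5218 0.8742] F [-0.5567 -0.11   -1.1056] M [-0.1986  0.3641 -0.0205] op 0.6250658257135593
x [0.7281 0.4388 0.5266] z [ 0.4483  0.2764 -0.8501] tilt 31.778962594042934 yaw 0.5423522668232718
2 [[-0.001,0.001,-0.002,-0.1,0.1,-0.1,1],[-0.001,0.001,-0.002,-0.1,0.1,-0.1,1]]
```

Request:
apply_moves(
  moves=[
    [[-0.0026,0.0016,-0.0016,0,0,0,1],[0,0,0,0,0,0,1],[0,0,0,0,0,0,1],[-0.0008,0,0.0013,0,0,0,1],[-0.0008,0,0.0013,0,0,0,1],[-0.0008,0,0.0013,0,0,0,1]],
  ],
)

```text
time: 15.4
eef_pos: [0.6016, 0.2462, 0.1396]
tcp_rot: [0.927, 0.258, 0.263, -0.076]
contact_force: [-0.4, -0.3, -1.0]
opening: 0.622
```

Run:
```python
from h import *
hole()
```

```text
hole cab mm [  8.4289   1.8393 213.1012] F cab [-0.499  -0.0966 -1.0439] M cab [-0.0709  0.446   0.0016]
```

Request:
apply_moves(
  moves=[
    [[-0.0007,-0.0003,0.0014,0,0,0,1],[-0.0007,-0.0003,0.0014,0,0,0,1],[-0.0008,0,0.0013,0,0,0,1],[-0.0008,0,0.0013,0,0,0,1]],
  ],
)

```text
time: 15.8
eef_pos: [0.6014, 0.247, 0.1326]
tcp_rot: [0.927, 0.258, 0.263, -0.076]
contact_force: [-0.3, -0.5, -1.8]
opening: 0.626
```

Run:
```python
from h import *
hole()
```

```text
hole cab mm [  8.6426   2.609  206.046 ] F cab [-0.4996 -0.361  -1.8328] M cab [-0.0339  0.4413  0.0213]
```

No contact down to hole z 206, so the hook should be through the hole. Now tilt up step by step, pivoting about the hook.

Run:
```python
from h import *
rows([tgt((.0095,.0027,.202),36,.1),tgt((.0108,.0027,.200),43,.1)],1,.01,1.5)
```

```text
8 [[-0.0,0.0,0.004,-0.1,1.4,-0.1,1],[-0.0,0.0,0.004,-0.1,1.4,-0.1,1],[-0.0,0.0,0.004,-0.1,1.4,-0.1,1],[0.0,0.0,0.003,0.0,1.4,0.0,1],[0.0,0.0,0.003,-0.0,1.4,0.0,1],[0.0,0.0,0.003,-0.0,1.4,-0.0,1],[0.0,0.0,0.003,0.0,1.4,0.0,1],[0.0,0.0,0.003,0.0,1.4,0.0,1]]
```

Request:
apply_moves(
  moves=[
    [[0,0,0.004,0,1.4,0,1],[0,0,0.004,0,1.4,0,1],[0,0,0.004,0,1.4,0,1],[0,0,0.003,0,1.4,0,1],[0,0,0,0,0,0,1]],
  ],
)

```text
time: 16.3
eef_pos: [0.6085, 0.2512, 0.1196]
tcp_rot: [0.912, 0.254, 0.31, -0.088]
contact_force: [-0.1, -0.7, -1.9]
opening: 0.622
```

```bash
sed -i 's/x),3)/x),4)/' h.py
python3 - <<'E'
from h import *
hole();st();rows([tgt((.0105,.0027,.200),42,.1)],1,.01,1.5)
E
```

```text
hole cab mm [  9.0127   2.5224 201.9936] F cab [-0.385 -0.548 -1.891] M cab [-0.0113  0.6482 -0.0046]
t 16.3 p [0.6085 0.2512 0.1196] q [0.145  0.1249 2.0955 0.6874 0.3872 0.6007] F [-0.1116 -0.6603 -1.891 ] M [-0.2892  0.5802 -0.0046] op 0.6220602739301762
x [0.6794 0.408  0.6099] z [ 0.5204  0.3181 -0.7925] tilt 37.58135079535863 yaw 0.5407867839436388
3 [[0.0005,0.0001,0.0038,-0.0,1.5,-0.1,1],[0.0004,0.0001,0.0038,-0.0,1.5,-0.1,1],[0.0003,0.0001,0.0038,-0.0,1.5,-0.1,1]]
```

Request:
apply_moves(
  moves=[
    [[0.001,0.0001,0.0038,0,1.5,0,1],[0.0006,0.0001,0.0038,0,1.5,0,1],[0.0004,0.0001,0.0038,0,1.5,0,1],[0,0,0,0,0,0,1]],
  ],
)

```text
time: 16.7
eef_pos: [0.6147, 0.255, 0.1099]
tcp_rot: [0.9, 0.25, 0.344, -0.098]
contact_force: [0.1, 0.6, -2.3]
opening: 0.621
```

Run:
```python
from h import *
hole();st();rows([tgt((.0120,.0027,.199),48,.1)],1,.01,1.5)
```

```text
hole cab mm [  9.7239   2.5491 198.3737] F cab [ 0.3546  0.4772 -2.3426] M cab [-0.0653  0.5503  0.0395]
t 16.7 p [0.6147 0.255  0.1099] q [0.139  0.1481 2.1193 0.9835 0.326  0.307 ] F [ 0.1147  0.5834 -2.3426] M [-0.2959  0.4686  0.0395] op 0.6208382010530737
x [0.6383 0.382  0.6683] z [ 0.57    0.3489 -0.7439] tilt 41.93348097310946 yaw 0.539286055123656
5 [[0.0009,0.0001,0.0027,-0.0,1.2,-0.1,1],[0.0008,0.0001,0.0027,-0.0,1.2,-0.1,1],[0.0007,0.0001,0.0027,-0.0,1.2,-0.1,1],[0.0007,0.0001,0.0027,-0.0,1.2,-0.1,1],[0.0006,0.0001,0.0027,-0.0,1.2,-0.1,1]]
```

Request:
apply_moves(
  moves=[
    [[0.0016,0.0001,0.0027,0,1.2,0,1],[0.0012,0.0001,0.0027,0,1.2,0,1],[0.0007,0.0001,0.0027,0,1.2,0,1],[0.0007,0.0001,0.0027,0,1.2,0,1],[0.0006,0.0001,0.0027,0,1.2,0,1],[0,0,0,0,0,0,1]],
  ],
)

```text
time: 17.3
eef_pos: [0.6248, 0.261, 0.1012]
tcp_rot: [0.881, 0.245, 0.389, -0.111]
contact_force: [0.1, -0.3, -1.8]
opening: 0.622
```

Run:
```python
from h import *
hole();st();rows([tgt((.0130,.0027,.198),55,.1)],1,.01,1.3)
```

```text
hole cab mm [ 12.2962   2.8026 196.9976] F cab [-0.0494 -0.3425 -1.8274] M cab [-0.0876  0.5611  0.0117]
t 17.3 p [0.6248 0.261  0.1012] q [ 0.1341  0.1858  2.1381  1.4754  0.3039 -0.182 ] F [ 0.1029 -0.3304 -1.8274] M [-0.3206  0.4687  0.0117] op 0.622305735161806
x [0.5777 0.346  0.7393] z [ 0.6308  0.3856 -0.6734] tilt 47.67123155509871 yaw 0.5396628966152308
6 [[0.0007,0.0001,0.0024,-0.0,1.2,-0.0,1],[0.0006,0.0001,0.0024,-0.0,1.2,-0.0,1],[0.0006,0.0001,0.0025,-0.0,1.2,-0.0,1],[0.0005,0.0001,0.0025,-0.0,1.2,-0.0,1],[0.0005,0.0001,0.0025,-0.0,1.2,-0.0,1],[0.0004,0.0001,0.0025,-0.0,1.2,-0.0,1]]
```

Free movement; continue.

Request:
apply_moves(
  moves=[
    [[0.0012,0.0001,0.0024,0,1.2,0,1],[0.001,0.0001,0.0024,0,1.2,0,1],[0.0008,0.0001,0.0025,0,1.2,0,1],[0.0006,0.0001,0.0025,0,1.2,0,1],[0.0005,0.0001,0.0025,0,1.2,0,1],[0.0004,0.0001,0.0025,0,1.2,0,1],[0,0,0,0,0,0,1]],
  ],
)

```text
time: 18.0
eef_pos: [0.6369, 0.2675, 0.094]
tcp_rot: [0.856, 0.239, 0.441, -0.124]
contact_force: [0.2, -0.0, -1.7]
opening: 0.619
```

Run:
```python
from h import *
hole();st();rows([tgt((.0145,.0027,.196),63,.1)],1,.01,1.3)
```

```text
hole cab mm [ 14.269    2.6349 197.1465] F cab [ 0.1998 -0.1115 -1.7357] M cab [-0.088   0.6267  0.0062]
t 18.0 p [0.6369 0.2675 0.094 ] q [ 0.1297  0.2376  2.1512  1.9881  0.3679 -0.6938] F [ 0.2283 -0.0146 -1.7357] M [-0.3492  0.5278  0.0062] op 0.6192161626316822
x [0.4975 0.3007 0.8137] z [ 0.6955  0.4223 -0.5813] tilt 54.45806913897618 yaw 0.5436828796655175
7 [[0.0004,0.0,0.0026,-0.0,1.2,-0.0,1],[0.0003,0.0,0.0026,-0.0,1.2,-0.0,1],[0.0003,0.0,0.0026,-0.0,1.2,-0.0,1],[0.0002,0.0,0.0026,-0.0,1.2,-0.0,1],[0.0002,0.0,0.0026,-0.0,1.2,-0.0,1],[0.0001,0.0,0.0026,-0.0,1.2,-0.0,1],[0.0,0.0,0.0026,-0.0,1.2,-0.0,1]]
```

Request:
apply_moves(
  moves=[
    [[0.0005,0,0.0026,0,1.2,0,1],[0.0004,0,0.0026,0,1.2,0,1],[0.0003,0,0.0026,0,1.2,0,1],[0.0002,0,0.0026,0,1.2,0,1],[0.0002,0,0.0026,0,1.2,0,1],[0.0001,0,0.0026,0,1.2,0,1],[0,0,0.0026,0,1.2,0,1],[0,0,0,0,0,0,1]],
  ],
)

```text
time: 18.8
eef_pos: [0.6528, 0.2772, 0.0879]
tcp_rot: [0.823, 0.231, 0.499, -0.141]
contact_force: [0.4, 0.4, -1.0]
opening: 0.625
```

Run:
```python
from h import *
hole();st();rows([tgt((.0168,.0027,.1945),72,.1)],1,.01,1.3)
```

```text
hole cab mm [ 17.8599   3.1972 197.8794] F cab [ 0.5472  0.1766 -1.0253] M cab [-0.0602  0.7068  0.0422]
t 18.8 p [0.6528 0.2772 0.0879] q [ 0.1287  0.3156  2.1468  2.3251  0.5198 -1.0277] F [ 0.4179  0.3949 -1.0253] M [-0.3586  0.612   0.0422] op 0.6253680835292628
x [0.3942 0.2402 0.8871] z [ 0.7567  0.4629 -0.4616] tilt 62.506613098892245 yaw 0.5472371118388769
8 [[0.0001,0.0,0.0024,-0.0,1.2,0.0,1],[0.0,0.0,0.0025,-0.0,1.2,0.0,1],[-0.0,0.0,0.0025,-0.0,1.2,0.0,1],[-0.0001,0.0,0.0024,-0.0,1.2,0.0,1],[-0.0001,0.0,0.0024,-0.0,1.2,0.0,1],[-0.0002,0.0,0.0024,-0.0,1.2,0.0,1],[-0.0002,0.0,0.0024,-0.0,1.2,0.0,1],[-0.0003,0.0,0.0024,-0.0,1.2,0.0,1]]
```

Request:
apply_moves(
  moves=[
    [[-0.0005,0,0.0024,0,1.2,0,1],[-0.0005,0,0.0024,0,1.2,0,1],[-0.0005,0,0.0024,0,1.2,0,1],[-0.0005,0,0.0023,0,1.2,0,1],[-0.0005,0,0.0023,0,1.2,0,1],[-0.0005,0,0.0023,0,1.2,0,1],[-0.0005,0,0.0023,0,1.2,0,1],[0,0,0,0,0,0,1]],
  ],
)

```text
time: 19.6
eef_pos: [0.6673, 0.2859, 0.0808]
tcp_rot: [0.781, 0.221, 0.562, -0.159]
contact_force: [0.0, -0.1, -1.8]
opening: 0.621
```

Run:
```python
from h import *
hole();st();rows([tgt((.0178,.0027,.1935),80,.1)],1,.01,1.3)
import cv2
a=ctrl.read_camera("scene")[130:330,130:380,::-1]
cv2.imwrite("pics/t70.png",cv2.resize(a,(750,600),interpolation=cv2.INTER_CUBIC))
```

```text
hole cab mm [ 17.2038   3.0367 195.7579] F cab [ 0.0027 -0.1048 -1.7582] M cab [-0.0986  0.7494  0.0008]
t 19.6 p [0.6673 0.2859 0.0808] q [ 0.1286  0.4157  2.1303  2.5139  0.7253 -1.2145] F [ 0.0476 -0.0935 -1.7582] M [-0.4116  0.634   0.0008] op 0.6209632193507405
x [0.2716 0.1658 0.948 ] z [ 0.8072  0.4972 -0.3182] tilt 71.44397259289609 yaw 0.5479254601658661
7 [[0.0002,0.0001,0.0026,-0.1,1.2,0.0,1],[0.0002,0.0001,0.0026,-0.1,1.2,0.0,1],[0.0001,0.0001,0.0026,-0.1,1.2,0.0,1],[0.0,0.0001,0.0026,-0.1,1.2,0.0,1],[-0.0,0.0001,0.0026,-0.1,1.2,0.0,1],[-0.0001,0.0001,0.0026,-0.1,1.2,0.0,1],[-0.0001,0.0001,0.0026,-0.1,1.2,0.0,1]]
```

View pics/t70.png

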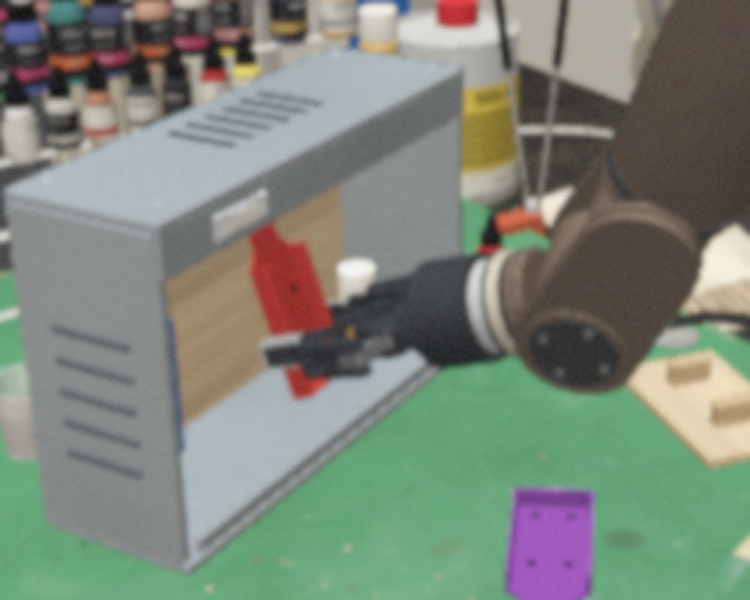

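Cover nearly upright inside the cabinet, tongue (262,238) behind the valance, wrist (580,340) still clear of the table. Continue to about 80°.

Request:
apply_moves(
  moves=[
    [[0,0,0.0026,0,1.2,0,1],[0,0,0.0026,0,1.2,0,1],[0,0,0.0026,0,1.2,0,1],[-0.0001,0,0.0026,0,1.2,0,1],[-0.0002,0,0.0026,0,1.2,0,1],[-0.0002,0,0.0026,0,1.2,0,1],[-0.0002,0,0.0026,0,1.2,0,1],[0,0,0,0,0,0,1]],
  ],
)

```text
time: 20.45
eef_pos: [0.6844, 0.2959, 0.0764]
tcp_rot: [0.734, 0.207, 0.623, -0.176]
contact_force: [0.2, 0.1, -2.6]
opening: 0.621
```

Run:
```python
from h import *
hole();st();rows([tgt((.0178,.0027,.1935),83,.1)],1,.01,1.3)
```

```text
hole cab mm [ 18.2865   2.8234 193.6595] F cab [ 0.2821  0.0132 -2.6034] M cab [-0.0498  0.7595  0.0097]
t 20.45 p [0.6844 0.2959 0.0764] q [ 0.1365  0.53    2.0864  2.6249  0.9358 -1.3168] F [ 0.249   0.1333 -2.6034] M [-0.3719  0.6641  0.0097] op 0.6206039685803847
x [0.1384 0.0848 0.9867] z [ 0.8405  0.5169 -0.1623] tilt 80.65911862581395 yaw 0.549477733099978
2 [[0.0002,0.0001,0.0021,-0.2,1.2,0.0,1],[0.0002,0.0,0.0021,-0.2,1.2,0.0,1]]
```

Request:
apply_moves(
  moves=[
    [[-0.0008,0,0.0001,0,0.3,0,1],[-0.0008,0,0.0001,0,0.3,0,1],[-0.0008,0,0.0001,0,0.3,0,1],[-0.0008,0,0.0001,0,0,0,1]],
  ],
)

```text
time: 20.85
eef_pos: [0.6847, 0.296, 0.0737]
tcp_rot: [0.728, 0.206, 0.63, -0.178]
contact_force: [0.6, 0.1, -0.4]
opening: 0.621
```

Run:
```python
from h import *
hole()
```

```text
hole cab mm [ 16.3405   2.5617 191.0544] F cab [ 0.6016 -0.2182 -0.3977] M cab [-0.027   0.5623 -0.0293]
```

Request:
apply_moves(
  moves=[
    [[-0.0007,0,0.0004,0,0,0,1],[-0.0005,0,0.0003,0,0,0,1],[0,0,0,0,0,0,1]],
  ],
)

```text
time: 21.15
eef_pos: [0.6856, 0.2964, 0.0738]
tcp_rot: [0.727, 0.206, 0.631, -0.178]
contact_force: [0.4, 0.0, -1.7]
opening: 0.625
```

Run:
```python
from h import *
hole();st()
```

```text
hole cab mm [ 17.014    2.5519 191.1211] F cab [ 0.3621 -0.172  -1.7187] M cab [-0.0673  0.6279 -0.0382]
t 21.15 p [0.6856 0.2964 0.0738] q [ 0.1364  0.5496  2.0804  2.636   0.9692 -1.3296] F [ 0.4009  0.0006 -1.7187] M [-0.3311  0.5377 -0.0382] op 0.6249146894937934
x [0.1192 0.0741 0.9901] z [ 0.8433  0.5188 -0.1404] tilt 81.92943926517457 yaw 0.5560272220217258
```

Request:
apply_moves(
  moves=[
    [[-0.001,0,0.0001,0,0,0,1],[-0.001,0,0.0001,0,0,0,1],[-0.001,0,0.0001,0,0,0,1]],
  ],
)

```text
time: 21.45
eef_pos: [0.6866, 0.2968, 0.0733]
tcp_rot: [0.724, 0.206, 0.633, -0.179]
contact_force: [-0.3, 0.5, 1.2]
opening: 0.625
```

Run:
```python
from h import *
hole()
```

```text
hole cab mm [ 17.3132   2.5159 190.7099] F cab [-0.0748  0.5866  1.1867] M cab [-0.0731  0.199   0.0818]
```

Weight now carried by the hook (Fz +1.2, and the moment dropped). Release, wait, look.

Request:
apply_moves(
  moves=[
    [[0,0,0,0,0,0,-0.4],[0,0,0,0,0,0,-0.6],[0,0,0,0,0,0,-0.8],[0,0,0,0,0,0,-1],[0,0,0,0,0,0,-1],[0,0,0,0,0,0,-1],[0,0,0,0,0,0,-1]],
  ],
)

```text
time: 22.15
eef_pos: [0.6867, 0.2965, 0.0728]
tcp_rot: [0.725, 0.206, 0.633, -0.179]
contact_force: [-0.1, -0.3, -0.3]
opening: 1.0
```

Run:
```python
from h import *
hole();st()
import cv2
a=ctrl.read_camera("scene")[130:330,130:380,::-1]
cv2.imwrite("pics/rel.png",cv2.resize(a,(750,600),interpolation=cv2.INTER_CUBIC))
```

```text
hole cab mm [ 17.4375   2.2129 190.1782] F cab [-0.2271 -0.2356 -0.2824] M cab [-0.0303  0.4953 -0.0335]
t 22.15 p [0.6867 0.2965 0.0728] q [ 0.1362  0.5557  2.0771  2.6384  0.9765 -1.3328] F [-0.1035 -0.3104 -0.2824] M [-0.2406  0.434  -0.0335] op 0.9997364980709701
x [0.1147 0.0722 0.9908] z [ 0.844   0.519  -0.1355] tilt 82.21147863616268 yaw 0.5615258074934314
```

View pics/rel.png

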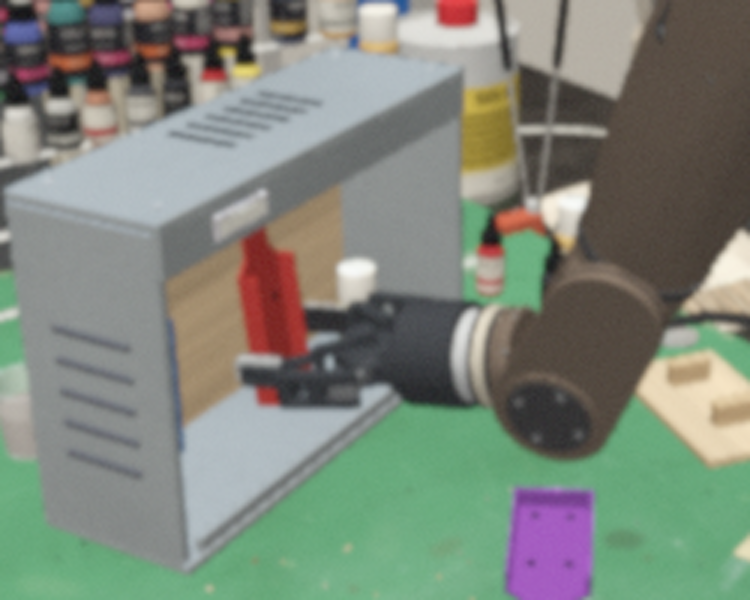

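The cover hangs plumb (tray about (270,330)) with the fingers open on either side. Back straight out.

Request:
apply_moves(
  moves=[
    [[0,0,-0.005,0,0,0,-1],[0,0,-0.008,0,0,0,-1],[0,0,-0.01,0,0,0,-1],[0,0,-0.015,0,0,0,-1],[0,0,-0.015,0,0,0,-1],[0,0,-0.015,0,0,0,-1],[0,0,-0.015,0,0,0,-1],[0,0,-0.015,0,0,0,-1],[0,0,0,0,0,0,-1],[0,0,0,0,0,0,-1],[0,0,0,0,0,0,-1],[0,0,0,0,0,0,-1]],
  ],
)

```text
time: 23.4
eef_pos: [0.5962, 0.2417, 0.0871]
tcp_rot: [0.725, 0.205, 0.633, -0.178]
contact_force: [0.3, -0.4, 0.4]
opening: 0.997
```

Request:
apply_moves(
  moves=[
    [[0,0,0,0,0,0,-1],[0,0,0,0,0,0,-1],[0,0,0,0,0,0,-1],[0,0,0,0,0,0,-1],[0,0,0,0,0,0,-1],[0,0,0,0,0,0,-1],[0,0,0,0,0,0,-1],[0,0,0,0,0,0,-1],[0,0,0,0,0,0,-1],[0,0,0,0,0,0,-1],[0,0,0,0,0,0,-1],[0,0,0,0,0,0,-1]],
  ],
)

```text
time: 24.6
eef_pos: [0.5973, 0.2424, 0.0873]
tcp_rot: [0.725, 0.205, 0.633, -0.179]
contact_force: [0.1, 0.4, 0.4]
opening: 1.001
```

Run:
```python
from h import *
st()
import cv2
i=[ctrl.read_camera("scene")[130:330,130:380] for _ in range(4)]
print("diff red px",[int((np.abs(i[0].astype(int)-k).max(2)>50).sum()) for k in i[1:]])
cv2.imwrite("pics/fin.png",cv2.resize(i[0][:,:,::-1],(750,600),interpolation=cv2.INTER_CUBIC))
```

```text
t 24.6 p [0.5973 0.2424 0.0873] q [ 0.0313  0.3928  2.3175  2.5448  1.0678 -1.3326] F [0.1373 0.3975 0.4193] M [-0.2094  0.3337 -0.0007] op 1.0014328458176296
x [0.1143 0.0717 0.9909] z [ 0.8441  0.519  -0.1349] tilt 82.2469103617942 yaw 0.5600460709268387
diff red px [0, 66, 239]
```

View pics/fin.png

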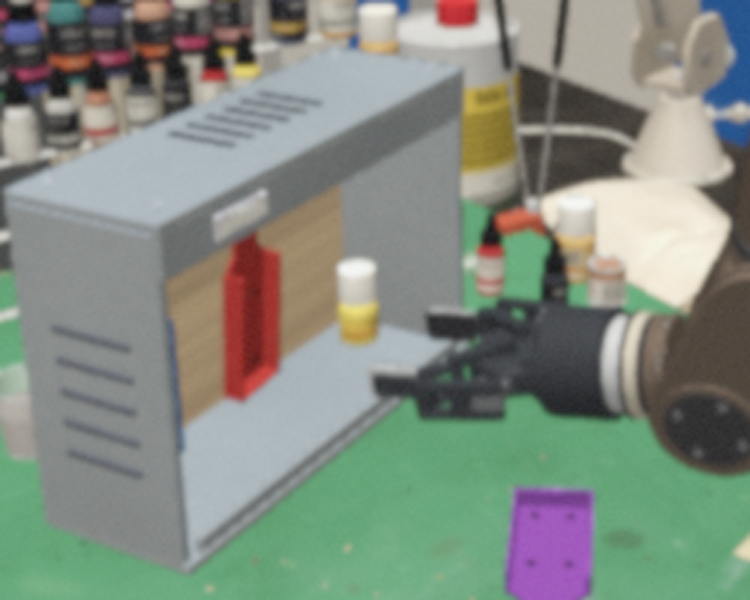

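It hangs free on the hook (tray (252,320)), hand well clear, bystanders in place. The frames differ a little, so it is still swaying. Let it settle.

Request:
apply_moves(
  moves=[
    [[0,0,0,0,0,0,-1],[0,0,0,0,0,0,-1],[0,0,0,0,0,0,-1],[0,0,0,0,0,0,-1],[0,0,0,0,0,0,-1],[0,0,0,0,0,0,-1],[0,0,0,0,0,0,-1],[0,0,0,0,0,0,-1],[0,0,0,0,0,0,-1],[0,0,0,0,0,0,-1],[0,0,0,0,0,0,-1],[0,0,0,0,0,0,-1]],
  ],
)

```text
time: 26.0
eef_pos: [0.5973, 0.2424, 0.0873]
tcp_rot: [0.725, 0.205, 0.633, -0.179]
contact_force: [-0.5, -0.3, 0.5]
opening: 1.001
```

Request:
apply_moves(
  moves=[
    [[0,0,0,0,0,0,-1],[0,0,0,0,0,0,-1],[0,0,0,0,0,0,-1],[0,0,0,0,0,0,-1],[0,0,0,0,0,0,-1],[0,0,0,0,0,0,-1],[0,0,0,0,0,0,-1],[0,0,0,0,0,0,-1],[0,0,0,0,0,0,-1],[0,0,0,0,0,0,-1],[0,0,0,0,0,0,-1],[0,0,0,0,0,0,-1]],
  ],
)

```text
time: 27.2
eef_pos: [0.5973, 0.2425, 0.0873]
tcp_rot: [0.725, 0.206, 0.633, -0.179]
contact_force: [-1.1, 0.3, 0.1]
opening: 0.999
```

Request:
apply_moves(
  moves=[
    [[0,0,0,0,0,0,-1],[0,0,0,0,0,0,-1],[0,0,0,0,0,0,-1],[0,0,0,0,0,0,-1],[0,0,0,0,0,0,-1],[0,0,0,0,0,0,-1],[0,0,0,0,0,0,-1],[0,0,0,0,0,0,-1],[0,0,0,0,0,0,-1],[0,0,0,0,0,0,-1],[0,0,0,0,0,0,-1],[0,0,0,0,0,0,-1]],
  ],
)

```text
time: 28.4
eef_pos: [0.5973, 0.2425, 0.0873]
tcp_rot: [0.725, 0.205, 0.633, -0.179]
contact_force: [0.9, -0.8, 0.1]
opening: 1.004
```

Request:
apply_moves(
  moves=[
    [[0,0,0,0,0,0,-1],[0,0,0,0,0,0,-1],[0,0,0,0,0,0,-1],[0,0,0,0,0,0,-1],[0,0,0,0,0,0,-1],[0,0,0,0,0,0,-1],[0,0,0,0,0,0,-1],[0,0,0,0,0,0,-1],[0,0,0,0,0,0,-1],[0,0,0,0,0,0,-1],[0,0,0,0,0,0,-1],[0,0,0,0,0,0,-1]],
  ],
)

```text
time: 29.6
eef_pos: [0.5973, 0.2425, 0.0873]
tcp_rot: [0.725, 0.205, 0.633, -0.179]
contact_force: [-0.7, 0.1, 0.4]
opening: 1.0
```

```bash
cat > sway.py <<'E'
from h import *
c=[]
for _ in range(14):
    i=ctrl.read_camera("scene")[200:270,190:240].astype(int);m=(i[...,0]>90)&(i[...,1]<70)&(i[...,2]<70)
    y,x=np.nonzero(m);lo=y>y.max()-15;c.append([x[lo].mean()+190,y.mean()+200,m.sum()])
c=np.array(c);print(ctrl.get_state()["time"]);print(c.round(2).tolist())
E
python3 sway.py
```

```text
30.3
[[215.15, 234.9, 778.0], [215.13, 234.82, 778.0], [215.1, 234.77, 774.0], [215.11, 234.97, 779.0], [215.07, 234.77, 778.0], [215.15, 234.89, 777.0], [215.12, 234.76, 777.0], [215.06, 234.91, 783.0], [215.13, 234.91, 775.0], [215.07, 234.85, 780.0], [215.08, 234.8, 779.0], [215.0, 234.73, 778.0], [215.15, 234.81, 783.0], [215.07, 234.82, 777.0]]
```

The cover is at rest. Handing in.

```bash
python3 -c "
from plant import ctrl
print(ctrl.sign_off())"
```

```text
the job is handed in; nothing more can be done
None
```

The red cover is hanging by its hole on the cabinet's free middle hook, and the job was handed in at about 30 s of the 72 s allowed. No verdict was reported.

**How it went:** I took it off the stand by its flanges and brought it in nose-up at about 35° under the valance. I then felt the upright from the front and from the side, at about x = 9 mm and y = +3 mm in the cabinet. After that I lowered the hole over the tip, tilted the cover up around the hook to about 82°, let it down, opened the gripper and backed out.

**Contact force:** the feeling touches measured about 7 N from the front and 5 N from the side, against the 15 N limit. Force was only read at the end of each move call, so brief peaks in between were not seen.

**Last checks:**
- Before release the vertical force went from about −1.7 N to +1.2 N, so the hook was carrying the cover.
- The hole was then at about z = 191 mm, y = +2.5 mm and x = 17 mm in my fitted cabinet frame, which is good to roughly 3 mm.
- The final picture showed the cover hanging upright by eye, with the open hand clear of it. The red bottle, black bottle and amber jar were standing as before. The brown tin was not checked separately.
- The frames still differed a little right after I backed out. After about 5 s more, the cover moved less than 0.2 px over 0.7 s.

The hook itself is hidden behind the valance, so the hooking is inferred from the forces and from the cover staying up, not seen.

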